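# Hang the key rack on its two pins

## Robot

A 6-joint arm with a two-finger parallel gripper is mounted at the origin on the work surface. World frame = base frame: x ahead of the robot, y to its left, z up, the work surface at z = 0. Lengths are in mm, angles in rad, forces in N, time in s.
With the tool pointing down it reaches from about 350 to 775 mm from the base axis. Payload 7.3 kg.
Tool frame: the origin (TCP) lies at the very end of the fingers, on their centre line; the grasp point (between the pads) lies 19 mm behind it; x points along the fingers, y is the direction in which the jaws open and shut, and the axes are right-handed (so a half turn about x gives the same grasp; the last joint's range is limited). The gripper opens to 92 mm and grips with 3 to 60 N. Pads are 19 mm wide; open, the fingers measure 130 mm over their backs; the gripper's body (75 mm by 190 mm) begins 47 mm behind the grasp point.
Start: joints at [-1.416, 0.342, 1.524, -0, 1.275, -0.146], TCP at [155.572, -501.44, 226.741] pointing down, gripper open.
Joint ranges: [-2.53, 2.53], [-0.77, 2.02], [0.04, 2.7], [-1, 4.14], [0.28, 2.66], [-3.11, 3.11]. Speed limits (rad/s): [2.57, 2.57, 3.14, 3.14, 3.14, 3.14].

## Interface

Orientations are given as [roll, pitch, yaw] about the fixed x, y, z axes, in that order (R = Rz(yaw) Ry(pitch) Rx(roll)).
In Python, from plant import sensors, capture, bot gives the robot as it stands.
- The arm moves only by the shell command python3 -m crank 'ROWS' [OPENING]. ROWS is JSON, a list of rows, each an object of numbers: "dx", "dy", "dz": the shift along the tool's x, y, z in cm; "spin": the turn about the tool's x in rad. A call has 1 to 20 rows; each row is the pose to reach, as a shift and turn from the pose commanded when the call began, along the tool's axes at that moment; what a row does not reach only later rows make up. A row lasts 1/12 s, in which the tool goes at most 41.7 mm and 7.16 degrees, less where a joint would pass 70% of its speed; a pose out of reach is approached as far as the arm can. A call with a gripper value outside its range is refused whole. OPENING is the opening in per cent of the stroke, from 0 (shut) to 100 (fully open), set as the call begins (- or left out, the last holds). The fingers move at their own pace and stop on an object; the grip force is fixed at half the most. Time passes only in rows, so rows that repeat a pose let the fingers close. It gives the time, the measured TCP pose, the force and the opening at its end, in the units of the state.
- sensors.get_obs(): the state, without advancing time (a new reading comes with each control period).
- capture(name): name is "scene" or "top"; returns a dict with "frame" (480x640x3 uint8, blue, green, red), "vfov" (degrees; the focal length in pixels is half the picture's height over the tangent of half this angle, whatever the lens; pixels are square), "cx", "cy" (the principal point, pixels), "k1" (the pictures are not rectified: a ray, as slopes to the right and down, at radius r is drawn at 1 + k1 r^2 times it, then the intrinsics apply), "view" (4x4, takes a point from world to camera coordinates). Camera axes: x right, y down, z forward; pixel columns grow to the right and rows downward; lengths in mm; the calibration is good to about 2 mm. A picture is of the moment at which its call begins. There is no depth.
- bot.close_job(): hands the job in, once; it reports no verdict.
The state is a dict: "time": time; "joint_positions": joint angles; "dq": joint speeds; "tau": joint torques, N m; "tool_pos": TCP position; "tcp_rot": TCP orientation; "contact_force": force on the tool from outside, world axes, zero at the start; "moment": the same for the moment, N m; "grip_width": finger opening in mm.
Only numpy, scipy, OpenCV 4.12 (cv2) and the standard library are available. Lean on these libraries where they do the work, as an engineer would, in place of code of your own. Each camera call takes 0.05 s, during which the arm holds its last target.

## Task

Hang the aluminium key rack on the pin board: because it lies on its back, first set it square in the sloped stand's pocket and let go, then take it again by its top edge and hang it by both holes on the two pins, pushed fully home against the board, front outwards, and let go. Leave the other things on the shelf where they are.

Things in the scene. Friction and masses are not known exactly. Their poses are not given: they have to be found in the camera images.
- rack: The key rack: a plain brushed-aluminium plate 150 wide x 120 high x 6 mm thick, about 0.35 kg, lying on its back at the start, front up. Origin: centre of its back face; x along the width, y towards its top edge, z out of its front. A ledge and, below it, four small key hooks (x = +-36 and +-62, y = -44 mm, out to z = 25 mm) stand out of the front.
- ledge (a point): Middle of the rack's ledge, a flat shelf 100 mm wide (along x), 10 mm thick (along y), standing square out of the front from z = 6 to z = 40 mm. This point is at x 0, y -22, z 23 mm of the rack.
- top_edge (a point): Middle of the rack's top edge: x 0, y +60, z 3 mm of the rack. The plate above the ledge is bare and 6 mm thick; its uppermost 40 mm stand free of everything, both in the stand and on the pins.
- hole_a (a point): Centre of the rack's 11 mm round through hole at x = -55, y = +2 mm, in the plane of the back face.
- hole_b (a point): Centre of the rack's 11 mm round through hole at x = +55, y = +2 mm, in the plane of the back face.
- stand: The sloped grey steel stand, fixed, 172 x 120 mm, 90 mm high. Origin: centre of its underside; x along its width, z up, front towards its own -y. Its 45 degree back board rises towards +y, 75 mm long up the slope. Low side cheeks, 10 mm proud of the board along the lowest 55 mm of the slope, leave a pocket 158 mm wide for the rack.
- stand_corner (a point): Inner bottom corner of the pocket, mid-width, where board face and lips meet: stand frame x 0, y -35, z 35 mm. Two lips stand square to the board there, 14 mm proud, with an 82 mm gap between them in the middle.
- stand_seat (a point): Where the rack's origin is when seated: stand frame x 0, y +7.4, z +77.4 mm. Then its back lies on the board, its bottom edge on both lips, its top 45 mm stands free above the board, and its axes are the stand's turned by +45 degrees about x (rack y up the slope, rack z out of the board).
- pinboard: The pin board: upright grey steel board 200 wide x 142 high x 10 mm thick, fixed, its foot behind it. Origin: bottom of the front face, mid-width; x along the width, z up, front towards its own -y. Two steel pins stand out of the front at x = -55 and +55, z = 130 mm. With the rack hung right, rack x lies along board x, rack y up, rack z along board -y.
- pin_a (a point): Root of the pin at x = -55 mm (its axis in the plane of the board's front face). Pin 8 mm diameter, 28 mm long, the last 6 mm tapering to 4 mm; it points to the board's -y and rises 8 degrees towards its tip. Takes hole_a.
- pin_b (a point): Root of the pin at x = +55 mm, same as the other. Takes hole_b.
- kettlebell: Bystander: pink kettlebell, 100 mm wide, 134 mm high, 3 kg; origin under its centre.
- carabiner: Bystander: chrome carabiner lying flat, 105 x 54 mm, 10 mm high; origin under its centre.
- tumbler: Bystander: glass tumbler 74 mm wide, 100 mm high; origin under its centre.
- trainer: Bystander: blue hard-plastic grip trainer lying flat, a V about 140 x 95 mm, 24 mm high; origin under its middle.
- bowl: Bystander: white bowl 120 mm wide, 45 mm high; origin under its centre.
- torch: Bystander: black pocket torch lying, 130 mm long, 36 mm high; origin under its middle.
Not all that is in view belongs to the job. Leave any purple or red look-alike of the rack alone. Leave any blue look-alike of the pinboard alone.

How it is judged (in metres and radians):
On the way:
1. the rack rests let go in the stand's pocket: origin within 8 mm of the seat, leaning at 45 degrees within 5, square to the stand within 4 degrees (distance between rack and stand_seat below 0.008 m and angle between rack's own z axis and vertical between 0.698 and 0.873 rad and angle between the x axis of rack and the x axis of stand, either way round below 0.07 rad and contact force between rack and the fingers below 0.1 N and linear speed of rack below 0.02 m/s), for 0.2 s.
At the end, for the whole second after the job is handed in: The rack hangs released and at rest on both pins, each hole's back centre within 8 mm of its pin's root, upright within 4 degrees and parallel to the board within 3 degrees (distance between hole_a and pin_a below 0.008 m and distance between hole_b and pin_b below 0.008 m and angle between rack's own y axis and vertical below 0.07 rad and angle between the x axis of rack and the x axis of pinboard, either way round below 0.05 rad and linear speed of rack below 0.02 m/s); the robot touches nothing.
It fails at once if a bystander was moved more than 20 mm (distance of any of kettlebell, carabiner, tumbler, trainer, bowl, torch from where it was at the start of the episode above 0.02 m).
It also fails if it takes over 64 s, if anything falls off the work surface, if the arm or the gripper's body presses on something with over 40 N, if the wrist force passes 120 N, or if a joint passes its speed limit or range.

## Working session

There is one attempt and no reset: what is moved stays moved. The work goes in short steps, Python scripts to look and compute and a shell command to move; the robot and the scene stay as the last step left them, time stands still between calls to the robot, and variables do not carry over. Pictures are saved under pics/ and viewed, and the job is handed in when it is done.

```bash
ls; mkdir -p pics
python3 - <<'E'
from plant import sensors, capture, bot
import cv2,numpy as np
for n in("scene","top"):
    c=capture(n); cv2.imwrite(f"pics/{n}0.png",c["frame"]); print(n,c["vfov"],c["cx"],c["cy"],c["k1"]); print(np.round(c["view"],4).tolist())
print(sensors.get_obs())
E
```

```text
pics
scene 46.65887426490694 317.94329552346346 239.2286652473566 -0.08859663759294818
[[-0.0577, 0.9982, 0.0188, -76.546], [0.7323, 0.0551, -0.6788, -328.9009], [-0.6785, -0.0253, -0.7341, 1791.1371], [0.0, 0.0, 0.0, 1.0]]
top 44.29070199439687 325.66149083892753 238.30423121262774 -0.02716294430292614
[[-0.0203, -0.9998, 0.0035, 104.245], [-0.9856, 0.0194, -0.1677, 551.8952], [0.1676, -0.0068, -0.9858, 1407.2946], [0.0, 0.0, 0.0, 1.0]]
{'time': 0.1, 'joint_positions': array([-1.41600020e+00,  3.42636638e-01,  1.52492791e+00,  1.63829786e-05,
        1.27541360e+00, -1.46010712e-01]), 'dq': array([ 0.00152718, -0.00077388,  0.0003294 , -0.00074884, -0.00109571,
       -0.00096225]), 'tau': array([ 1.62951183e-03, -4.32003021e+01, -2.44695085e+01,  7.19797821e-02,
        5.26586850e-02, -4.57629608e-05]), 'tool_pos': array([ 155.51576216, -501.05031902,  226.12074405]), 'tcp_rot': array([-1.72811432,  1.56941075,  1.7142804 ]), 'contact_force': array([ 0.34432852,  0.44684411, -0.79032055]), 'moment': array([-0.00197383,  0.04255932, -0.01738416]), 'grip_width': 92.40253997138468}
```

View pics/scene0.png

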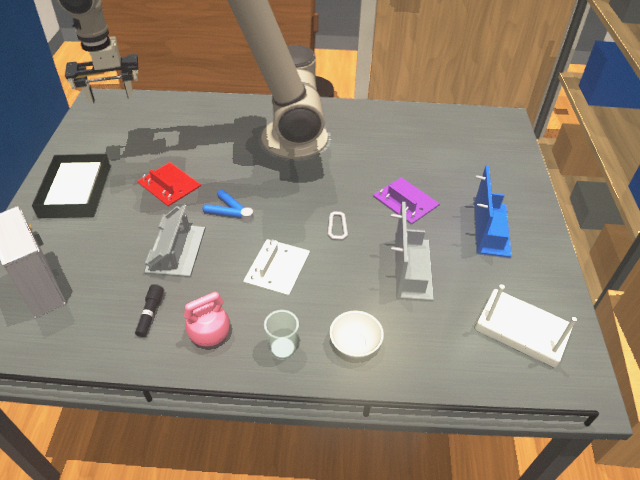

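View pics/top0.png

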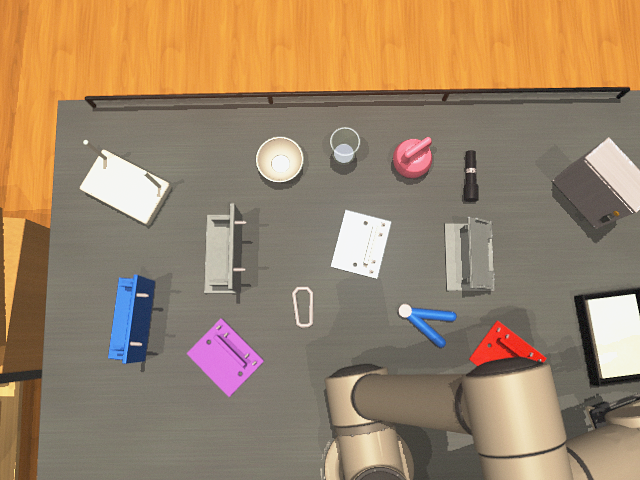

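Run:
```python
import cv2,numpy as np
t=cv2.imread("pics/top0.png");s=cv2.imread("pics/scene0.png")
def cr(im,x,y,w,h,k=4): return cv2.resize(im[y:y+h,x:x+w],None,fx=k,fy=k,interpolation=cv2.INTER_CUBIC)
a=np.hstack([cr(t,325,205,70,75,4),cr(t,438,205,62,75,4),cr(t,198,198,60,75,4)]);
b=np.hstack([cr(s,240,235,70,75,4),cr(s,142,202,62,75,4),cr(s,385,225,60,75,4)])
o=np.vstack([a,b]);print(o.shape);cv2.imwrite("pics/crop1.png",o[:, :800])
```

```text
(600, 768, 3)
```

View pics/crop1.png

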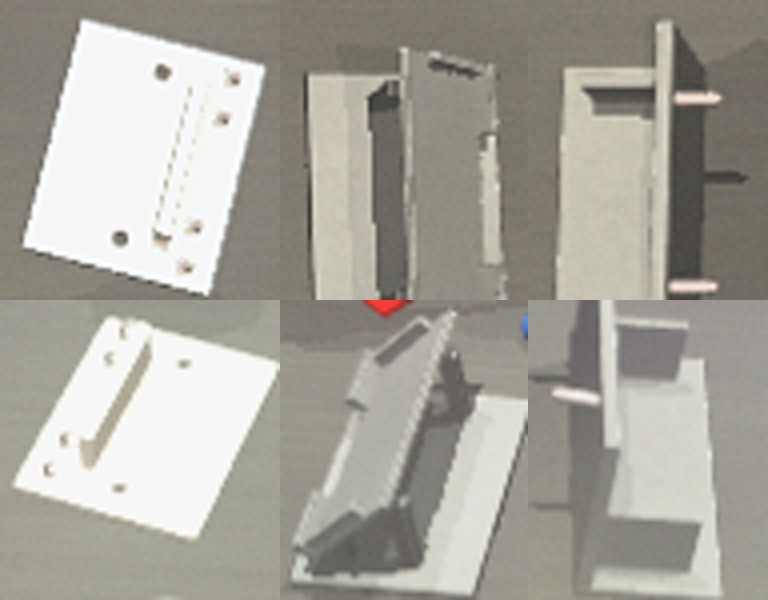

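```bash
cat > h.py <<'E'
import cv2,numpy as np
from plant import sensors,capture,bot
def cam(n):
    c=capture(n);f=240/np.tan(np.radians(c["vfov"]/2));V=np.array(c["view"])
    return dict(im=c["frame"],f=f,cx=c["cx"],cy=c["cy"],k=c["k1"],V=V)
def ray(c,p):
    p=np.atleast_2d(np.asarray(p,float)); K=np.array([[c["f"],0,c["cx"]],[0,c["f"],c["cy"]],[0,0,1]])
    q=cv2.undistortPoints(p.reshape(-1,1,2),K,np.array([c["k"],0,0,0,0.])).reshape(-1,2)
    d=np.c_[q,np.ones(len(q))]@c["V"][:3,:3]; o=-c["V"][:3,:3].T@c["V"][:3,3]
    return o,d/np.linalg.norm(d,axis=1,keepdims=True)
def onplane(c,p,z):
    o,d=ray(c,p); return o+d*((z-o[2])/d[:,2])[:,None]
def proj(c,P):
    K=np.array([[c["f"],0,c["cx"]],[0,c["f"],c["cy"]],[0,0,1]])
    return cv2.projectPoints(np.atleast_2d(np.asarray(P,float)),cv2.Rodrigues(c["V"][:3,:3])[0],c["V"][:3,3],K,np.array([c["k"],0,0,0,0.]))[0].reshape(-1,2)
def tri(c1,p1,c2,p2):
    o1,d1=ray(c1,p1);o2,d2=ray(c2,p2);out=[]
    for a,b in zip(d1,d2):
        A=np.c_[a,-b];t=np.linalg.lstsq(A,o2-o1,rcond=None)[0]
        x,y=o1+a*t[0],o2+b*t[1];out.append(np.r_[(x+y)/2,np.linalg.norm(x-y)])
    return np.array(out)
def crop(im,x,y,w,h,k,name):
    o=cv2.resize(im[y:y+h,x:x+w],None,fx=k,fy=k,interpolation=cv2.INTER_CUBIC)
    for i in range(0,w,10):
        cv2.line(o,(i*k,0),(i*k,6),(0,0,255),1); cv2.putText(o,str(x+i),(i*k,18),0,.35,(0,0,255),1)
    for i in range(0,h,10):
        cv2.line(o,(0,i*k),(6,i*k),(0,0,255),1); cv2.putText(o,str(y+i),(8,i*k+4),0,.35,(0,0,255),1)
    cv2.imwrite("pics/"+name,o)
E
python3 - <<'E'
from h import *
from scipy.spatial.transform import Rotation as R
T=cam("top");S=cam("scene")
print(np.round(R.from_euler('xyz',sensors.get_obs()["tcp_rot"]).as_matrix(),3))
for c,box in((T,(325,200,75,85)),(S,(240,235,75,65))):
    x,y,w,h=box;m=np.zeros((480,640),np.uint8);g=c["im"][y:y+h,x:x+w].min(2);m[y:y+h,x:x+w]=(g>190)*255
    m=cv2.morphologyEx(m,cv2.MORPH_CLOSE,np.ones((7,7)))
    ct=max(cv2.findContours(m,0,1)[0],key=cv2.contourArea)
    P=onplane(c,ct.reshape(-1,2),6)
    r=cv2.minAreaRect(P[:,:2].astype(np.float32));print(r)
    print(np.round(cv2.boxPoints(r),1).tolist())
crop(T["im"],325,200,75,85,7,"rt.png");crop(S["im"],240,232,75,70,8,"rs.png")
crop(T["im"],435,205,70,95,6,"st.png");crop(S["im"],140,200,70,80,7,"ss.png")
crop(T["im"],198,195,55,105,5,"pt.png");crop(S["im"],380,195,60,110,5,"ps.png")
E
```

```text
[[-0.     0.296 -0.955]
 [ 0.001 -0.955 -0.296]
 [-1.    -0.001 -0.   ]]
((545.6399536132812, 4.3634185791015625), (120.5862045288086, 150.91921997070312), 74.1150131225586)
[[456.6000061035156, -33.0], [601.7000122070312, -74.30000305175781], [634.7000122070312, 41.70000076293945], [489.6000061035156, 83.0]]
((543.5673828125, 3.4628829956054688), (123.56918334960938, 156.14100646972656), 74.2398452758789)
[[451.70001220703125, -34.79999923706055], [601.9000244140625, -77.19999694824219], [635.5, 41.70000076293945], [485.20001220703125, 84.0999984741211]]
```

View pics/rt.png

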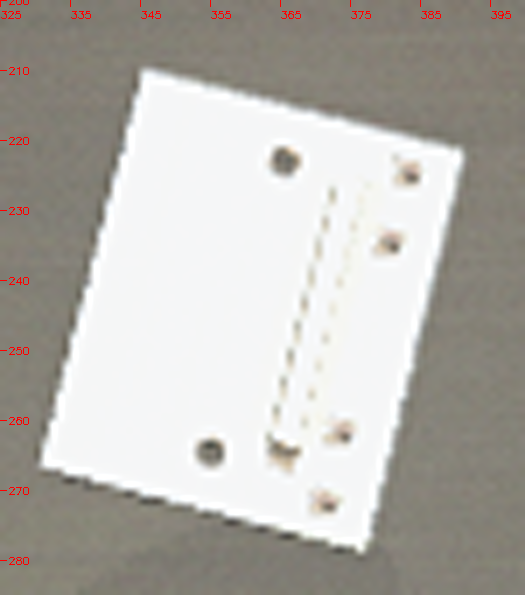

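View pics/st.png

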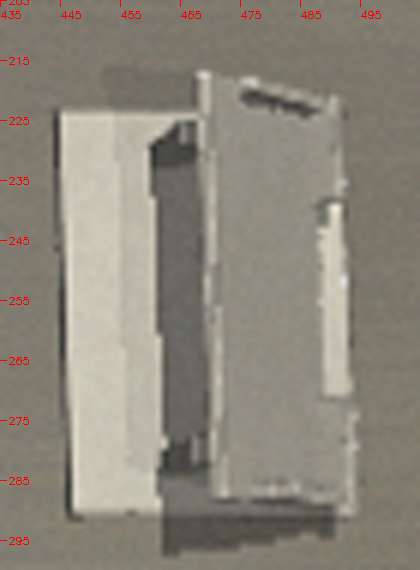

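View pics/ss.png

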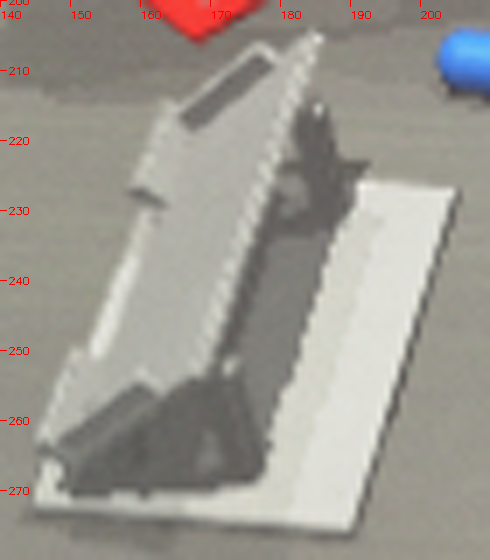

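View pics/pt.png

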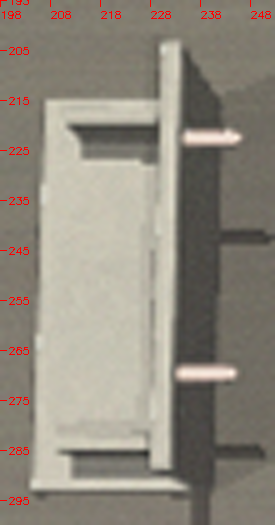

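View pics/ps.png

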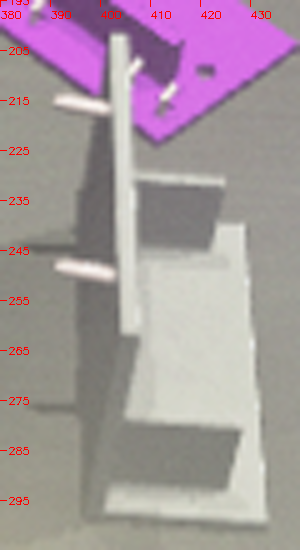

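Run:
```python
from h import *
np.set_printoptions(suppress=True,precision=1)
T=cam("top");S=cam("scene")
print("holes top",onplane(T,[[365.5,223],[355,264.5]],6))
print("stand tops: board top far, near", tri(T,[[469,217],[472,287.5]],S,[[184.5,205],[171,253]]))
print("onplane88",onplane(T,[[469,217],[471.5,287.5]],88),onplane(S,[[184.5,205],[172,252.5]],88))
print("base back corners",onplane(T,[[444.5,224],[446.5,290.5]],6),onplane(S,[[205,227.5],[189.5,275.5]],6))
print("pin tips",tri(T,[[238.5,222],[238,269]],S,[[390.5,214.5],[390.5,248]]))
print("pin tips T @134",onplane(T,[[239,222],[238.5,269.5]],134),"S",onplane(S,[[390.5,214.5],[390.5,248]],134))
print("board top corners front",onplane(T,[[233.5,203.5],[232.5,288.5]],142))
print("scene",onplane(S,[[401,202],[404,261.5]],142))
```

```text
holes top [[598.3  -9.3   6. ]
 [492.4  20.5   6. ]]
stand tops: board top far, near [[ 563.2 -208.   222.8   21.4]
 [ 438.  -305.9  -96.1   17.2]]
onplane88 [[ 592.2 -253.6   88. ]
 [ 421.9 -249.2   88. ]] [[ 427.6 -248.8   88. ]
 [ 592.6 -242.5   88. ]]
base back corners [[ 591.8 -210.8    6. ]
 [ 422.3 -206.7    6. ]] [[ 426.8 -205.4    6. ]
 [ 594.9 -211.8    6. ]]
pin tips [[562.6 274.6 226.3  15.7]
 [483.9 301.5  29.2  19.6]]
pin tips T @134 [[581.4 294.5 134. ]
 [470.3 295.2 134. ]] S [[469.1 280.2 134. ]
 [580.4 276.7 134. ]]
board top corners front [[623.9 306.4 142. ]
 [426.3 307.5 142. ]]
scene [[430.7 306.8 142. ]
 [626.5 304.9 142. ]]
```

Run:
```python
from h import *
np.set_printoptions(suppress=True,precision=1)
T=cam("top");S=cam("scene")
print("board top far, near", tri(T,[[469.5,217],[471.8,287.8]],S,[[172,252.5],[184.5,205]]))
print("T onplane88",onplane(T,[[469.5,217],[471.8,287.8]],88))
print("pin tips",tri(T,[[246.2,222.4],[245.4,269.6]],S,[[391.4,248],[391,215.2]]))
print("T @134",onplane(T,[[246.2,222.4],[245.4,269.6]],134))
print("pin roots T@130",onplane(T,[[234.8,222.4],[233.2,269.6]],130),"S",onplane(S,[[403,250],[402.5,217]],130))
```

```text
board top far, near [[ 591.3 -249.    87.3   11.7]
 [ 421.7 -251.2   82.2    0.3]]
T onplane88 [[ 592.1 -254.8   88. ]
 [ 421.2 -249.9   88. ]]
pin tips [[580.2 278.3 133.9   1. ]
 [470.  280.6 132.4   2. ]]
T @134 [[580.1 277.8 134. ]
 [469.8 279.4 134. ]]
pin roots T@130 [[581.4 304.9 130. ]
 [470.8 308.  130. ]] S [[580.8 306.3 130. ]
 [471.5 310.2 130. ]]
```

```bash
cat >> h.py <<'E'
from scipy.spatial.transform import Rotation as Ro
def go(x,y,z,yawdeg=None):
    o=sensors.get_obs();M=Ro.from_euler('xyz',o["tcp_rot"]).as_matrix();d=M.T@(np.array([x,y,z])-o["tool_pos"])/10
    yc=np.degrees(np.arctan2(M[1,1],M[0,1]));s=0 if yawdeg is None else -np.radians((yawdeg-yc+180)%360-180)
    print("dx,dy,dz cm",np.round(d,2),"spin",round(s,3),"| yaw now",round(yc,2),"pos",np.round(o["tool_pos"],1),"t",round(o["time"],2),"F",np.round(o["contact_force"],1),"w",round(o["grip_width"],1))
E
python3 - <<'E'
from h import *
go(539.2,-17.2,120,-105.8)
E
```

```text
dx,dy,dz cm [ 10.67 -34.88 -50.99] spin 0.577 | yaw now -72.77 pos [ 155.5 -501.4  226.6] t 0.4 F [ 0.7 -0.2  0.1] w 91.9
```

```bash
python3 -m crank '[{"dx":1,"dy":-2,"dz":-3,"spin":0.03},{"dx":1.5,"dy":-4,"dz":-6,"spin":0.1},{"dx":2,"dy":-6,"dz":-9,"spin":0.2},{"dx":3,"dy":-8,"dz":-12,"spin":0.3},{"dx":4,"dy":-10.5,"dz":-15.5,"spin":0.4},{"dx":5,"dy":-13,"dz":-19,"spin":0.5},{"dx":6,"dy":-15.5,"dz":-22.5,"spin":0.577},{"dx":7,"dy":-18,"dz":-26,"spin":0.577},{"dx":8,"dy":-20.5,"dz":-29.5,"spin":0.577},{"dx":9,"dy":-23,"dz":-33,"spin":0.577},{"dx":10,"dy":-25.5,"dz":-37,"spin":0.577},{"dx":10.67,"dy":-28,"dz":-41,"spin":0.577},{"dx":10.67,"dy":-30.5,"dz":-44.5,"spin":0.577},{"dx":10.67,"dy":-32.5,"dz":-47.5,"spin":0.577},{"dx":10.67,"dy":-34,"dz":-49.5,"spin":0.577},{"dx":10.67,"dy":-34.88,"dz":-50.99,"spin":0.577},{"dx":10.67,"dy":-34.88,"dz":-50.99,"spin":0.577},{"dx":10.67,"dy":-34.88,"dz":-50.99,"spin":0.577}]'
python3 - <<'E'
from h import *
go(539.2,-17.2,11,-105.8)
T=cam("top");S=cam("scene");crop(T["im"],300,160,130,150,4,"a1.png");crop(S["im"],200,150,150,150,4,"a2.png")
E
```

```text
time: 1.9
tool_pos: [539.5, -16.2, 119.6]
tcp_rot: [0.718, 1.57, -2.697]
contact_force: [-0.7, -0.4, -0.1]
grip_width: 91.8
dx,dy,dz cm [ 1.086e+01  1.000e-01 -1.000e-02] spin 0.002 | yaw now -105.66 pos [539.5 -16.2 119.6] t 1.9 F [-0.7 -0.4 -0.1] w 91.8
```

View pics/a2.png

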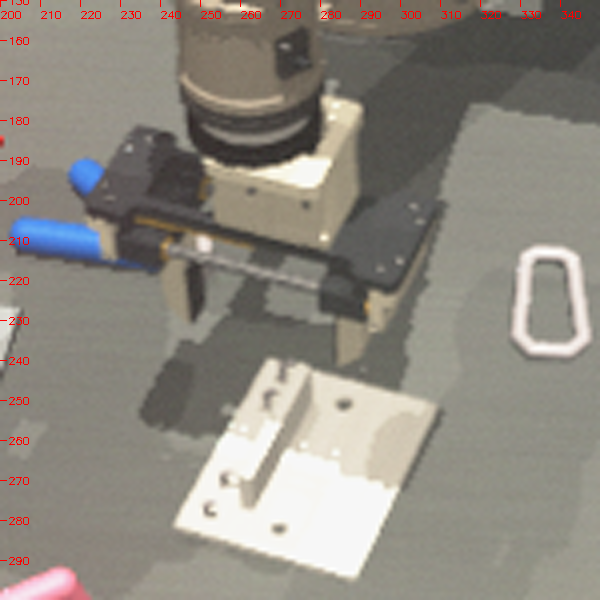

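Rack candidates: bare aluminium plate (scene 277,266 / top 361,244), red (scene 170,184) and purple (scene 405,200). I choose the aluminium one. The crop shows its two holes, ledge and four hooks, with the open fingers centred over the ledge.

```bash
python3 -m crank '[{"dx":2,"dy":0.1},{"dx":5,"dy":0.1},{"dx":8,"dy":0.1},{"dx":9.7,"dy":0.1},{"dx":10.6,"dy":0.1},{"dx":10.9,"dy":0.1},{"dx":10.9,"dy":0.1}]'; python3 -m crank '[{"dx":0},{"dx":0},{"dx":0},{"dx":0},{"dx":0},{"dx":0},{"dx":0},{"dx":0},{"dx":0},{"dx":0}]' 0;  python3 - <<'E'
from h import *
go(539.2,-17.2,160,-105.8)
E
```

```text
dx,dy,dz cm [-4.02 -0.07 -0.05] spin -0.001 | yaw now -105.83 pos [538.5 -17.8 119.8] t 2.0 F [-0.6 -0.4 -0.5] w 91.8invalid input at $[0]: expected keys dx, dy, dz, spin
invalid input at $[0]: expected keys dx, dy, dz, spin
```

```bash
python3 -m crank '[{"dx":2,"dy":0,"dz":0,"spin":0},{"dx":5,"dy":0,"dz":0,"spin":0},{"dx":8,"dy":0,"dz":0,"spin":0},{"dx":9.7,"dy":0,"dz":0,"spin":0},{"dx":10.6,"dy":0,"dz":0,"spin":0},{"dx":10.9,"dy":0,"dz":0,"spin":0},{"dx":10.9,"dy":0,"dz":0,"spin":0}]'; python3 -m crank '[{"dx":0,"dy":0,"dz":0,"spin":0},{"dx":0,"dy":0,"dz":0,"spin":0},{"dx":0,"dy":0,"dz":0,"spin":0},{"dx":0,"dy":0,"dz":0,"spin":0},{"dx":0,"dy":0,"dz":0,"spin":0},{"dx":0,"dy":0,"dz":0,"spin":0},{"dx":0,"dy":0,"dz":0,"spin":0},{"dx":0,"dy":0,"dz":0,"spin":0},{"dx":0,"dy":0,"dz":0,"spin":0}]' 0;  python3 - <<'E'
from h import *
go(539.2,-17.2,180,-105.8)
E
```

```text
time: 2.58
tool_pos: [539.0, -18.1, 11.1]
tcp_rot: [0.457, 1.57, -2.962]
contact_force: [0.3, -0.1, 0.4]
grip_width: 91.8
time: 3.33
tool_pos: [539.2, -17.2, 11.0]
tcp_rot: [1.335, 1.571, -2.082]
contact_force: [1.2, 0.5, 0.3]
grip_width: 36.5
dx,dy,dz cm [-16.9   0.    0. ] spin -0.0 | yaw now -105.82 pos [539.2 -17.2  11. ] t 3.33 F [1.2 0.5 0.3] w 36.5
```

Fingers are still closing (~75 mm/s); hold a bit longer.

```bash
python3 -m crank '[{"dx":0,"dy":0,"dz":0,"spin":0},{"dx":0,"dy":0,"dz":0,"spin":0},{"dx":0,"dy":0,"dz":0,"spin":0},{"dx":0,"dy":0,"dz":0,"spin":0},{"dx":0,"dy":0,"dz":0,"spin":0},{"dx":0,"dy":0,"dz":0,"spin":0}]' 0; python3 -m crank '[{"dx":-0.5,"dy":0,"dz":0,"spin":0},{"dx":-2,"dy":0,"dz":0,"spin":0},{"dx":-4,"dy":0,"dz":0,"spin":0},{"dx":-7,"dy":0,"dz":0,"spin":0},{"dx":-10,"dy":0,"dz":0,"spin":0},{"dx":-13,"dy":0,"dz":0,"spin":0},{"dx":-15,"dy":0,"dz":0,"spin":0},{"dx":-16,"dy":0,"dz":0,"spin":0},{"dx":-16,"dy":0,"dz":0,"spin":0},{"dx":-16,"dy":0,"dz":0,"spin":0}]' 0;  python3 - <<'E'
from h import *
go(539.2,-17.2,180,-105.8)
T=cam("top");S=cam("scene");crop(T["im"],300,150,130,150,4,"b1.png");crop(S["im"],180,130,150,150,4,"b2.png")
E
```

```text
time: 3.83
tool_pos: [539.2, -17.3, 11.0]
tcp_rot: [1.377, 1.571, -2.04]
contact_force: [0.1, -0.5, -1.1]
grip_width: 9.8
time: 4.67
tool_pos: [538.7, -17.1, 170.3]
tcp_rot: [0.178, 1.57, 3.044]
contact_force: [-0.6, -0.2, -4.2]
grip_width: 10.0
dx,dy,dz cm [-0.97 -0.   -0.05] spin -0.0 | yaw now -105.82 pos [538.7 -17.1 170.3] t 4.67 F [-0.6 -0.2 -4.2] w 10.0
```

View pics/b2.png

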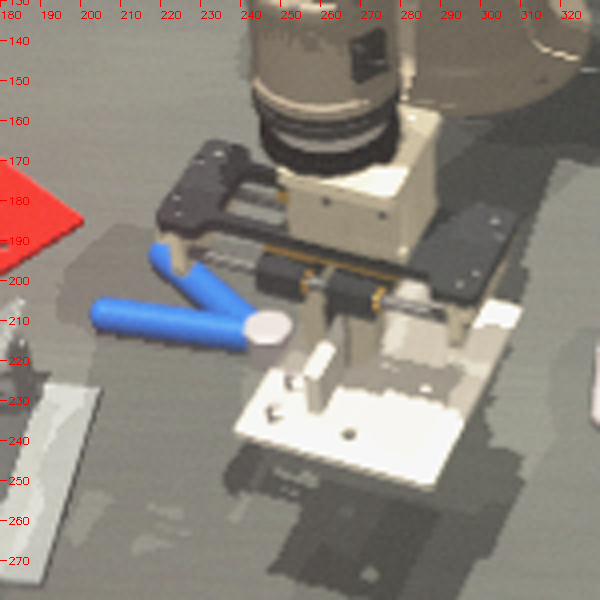

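View pics/b1.png

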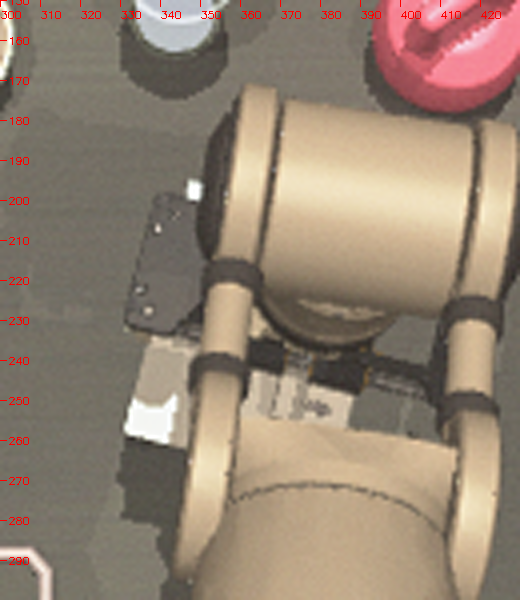

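Run:
```python
from h import *
np.set_printoptions(suppress=True,precision=1)
S=cam("scene")
R=Ro.from_euler('z',-15.8,degrees=True).as_matrix();t=np.array([538.7,-17.1,170.3])
o=t+R@np.array([0,22,-11])
for P in ([75,60,0],[75,60,6],[75,-60,6],[75,-60,0],[55,2,6],[-75,60,6]): print(P,proj(S,o+R@np.array(P,float))[0])
crop(S["im"],230,195,90,65,8,"b3.png")
```

```text
[75, 60, 0] [287.2 252.2]
[75, 60, 6] [287.1 250.4]
[75, -60, 6] [238.  236.8]
[75, -60, 0] [238.2 238.6]
[55, 2, 6] [266.5 237.7]
[-75, 60, 6] [309.8 206.5]
```

View pics/b3.png

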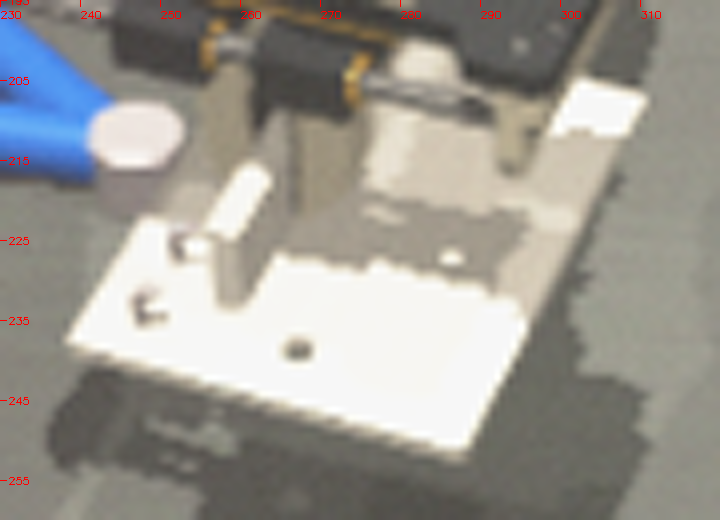

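Run:
```python
from h import *
go(507.5,-285.3,130,-91.5)
```

```text
dx,dy,dz cm [ 3.9  26.64 -4.38] spin -0.25 | yaw now -105.82 pos [538.2 -17.  169.1] t 4.82 F [-0.7  0.2 -3.8] w 10.0
```

```bash
python3 -m crank '[{"dx":0,"dy":0.7,"dz":-0.1,"spin":-0.02},{"dx":0,"dy":2.2,"dz":-0.4,"spin":-0.05},{"dx":0,"dy":4.5,"dz":-0.8,"spin":-0.09},{"dx":0,"dy":7.2,"dz":-1.2,"spin":-0.13},{"dx":0,"dy":10,"dz":-1.7,"spin":-0.17},{"dx":0,"dy":13,"dz":-2.2,"spin":-0.21},{"dx":0,"dy":16,"dz":-2.7,"spin":-0.24},{"dx":0,"dy":19,"dz":-3.2,"spin":-0.25},{"dx":0,"dy":21.7,"dz":-3.6,"spin":-0.25},{"dx":0,"dy":24,"dz":-4,"spin":-0.25},{"dx":0.5,"dy":25.6,"dz":-4.2,"spin":-0.25},{"dx":1.5,"dy":26.4,"dz":-4.38,"spin":-0.25},{"dx":2.7,"dy":26.64,"dz":-4.38,"spin":-0.25},{"dx":3.6,"dy":26.64,"dz":-4.38,"spin":-0.25},{"dx":3.9,"dy":26.64,"dz":-4.38,"spin":-0.25},{"dx":3.9,"dy":26.64,"dz":-4.38,"spin":-0.25}]' 0
python3 - <<'E'
from h import *
go(507.5,-285.3,101.5,-91.5)
T=cam("top");S=cam("scene");crop(T["im"],410,190,120,120,5,"c1.png");crop(S["im"],110,170,110,120,5,"c2.png")
E
```

```text
time: 6.15
tool_pos: [508.1, -284.2, 130.2]
tcp_rot: [-0.653, 1.567, 2.463]
contact_force: [-0.6, 0.1, -3.3]
grip_width: 10.1
dx,dy,dz cm [2.87 0.12 0.05] spin 0.001 | yaw now -91.46 pos [ 508.1 -284.2  130.2] t 6.15 F [-0.6  0.1 -3.3] w 10.1
```

View pics/c1.png

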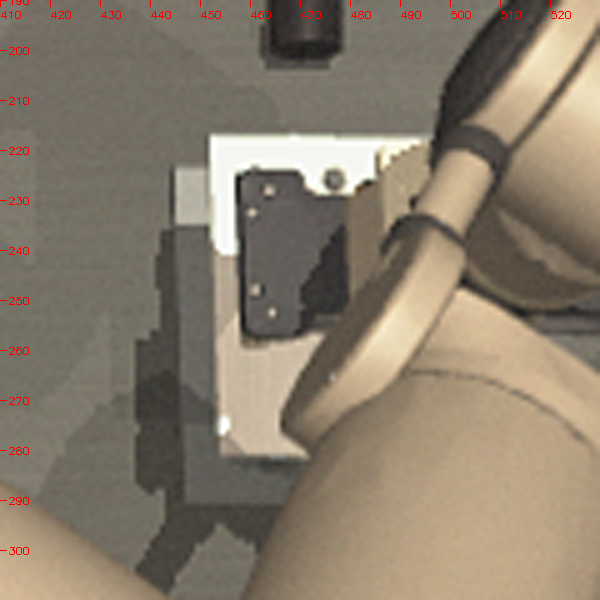

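View pics/c2.png

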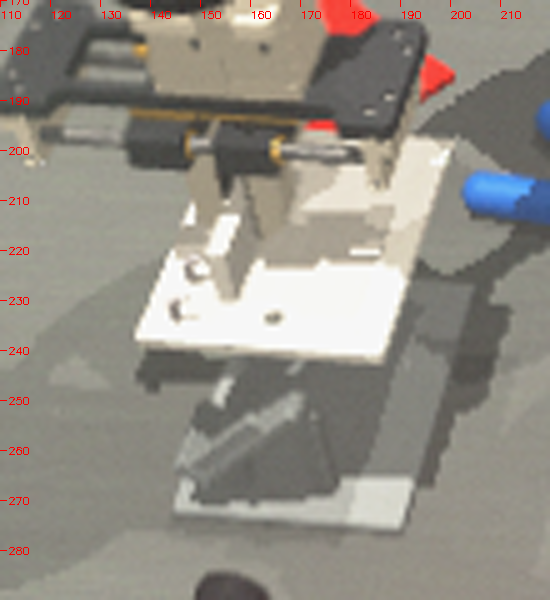

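Run:
```python
from h import *
np.set_printoptions(suppress=True,precision=1)
T=cam("top");S=cam("scene")
print(onplane(T,[[452,217.2],[454.3,281.2]],125)); print(onplane(S,[[137.2,238],[186.8,242],[200,198]],124))
```

```text
[[ 584.9 -204.   125. ]
 [ 434.3 -200.9  125. ]]
[[ 584.4 -322.8  124. ]
 [ 588.2 -201.6  124. ]
 [ 436.  -201.1  124. ]]
```

```bash
python3 -m crank '[{"dx":0.3,"dy":0.1,"dz":0.2,"spin":0},{"dx":1,"dy":0.1,"dz":0.2,"spin":0},{"dx":1.8,"dy":0.1,"dz":0.2,"spin":0},{"dx":2.4,"dy":0.1,"dz":0.2,"spin":0},{"dx":2.7,"dy":0.1,"dz":0.2,"spin":0},{"dx":2.8,"dy":0.1,"dz":0.2,"spin":0},{"dx":2.9,"dy":0.1,"dz":0.2,"spin":0},{"dx":2.95,"dy":0.1,"dz":0.2,"spin":0},{"dx":3,"dy":0.1,"dz":0.2,"spin":0}]' 0; python3 -m crank '[{"dx":0.05,"dy":0,"dz":0,"spin":0},{"dx":0.1,"dy":0,"dz":0,"spin":0},{"dx":0.1,"dy":0,"dz":0,"spin":0}]'  0; python3 -c "
from h import *
for i in range(1): go(506,-286,101.5,-91.5);print(sensors.get_obs()['moment'])"
```

```text
time: 7.1
tool_pos: [506.9, -286.6, 102.2]
tcp_rot: [2.386, 1.57, -0.782]
contact_force: [-0.4, 0.7, -2.5]
grip_width: 10.1
time: 7.35
tool_pos: [506.7, -286.4, 101.1]
tcp_rot: [2.025, 1.571, -1.142]
contact_force: [0.9, 0.7, -3.2]
grip_width: 9.5
dx,dy,dz cm [-0.04 -0.04  0.07] spin 0.0 | yaw now -91.5 pos [ 506.7 -286.4  101.1] t 7.35 F [ 0.9  0.7 -3.2] w 9.5
[-0.0558262   0.06014549  0.00328326]
```

Not in contact yet (weight still −3.5 N); creep down 1 mm at a time.

```bash
python3 -m crank '[{"dx":0.05,"dy":0,"dz":0,"spin":0},{"dx":0.1,"dy":0,"dz":0,"spin":0},{"dx":0.1,"dy":0,"dz":0,"spin":0}]' 0;python3 -m crank '[{"dx":0.05,"dy":0,"dz":0,"spin":0},{"dx":0.1,"dy":0,"dz":0,"spin":0},{"dx":0.1,"dy":0,"dz":0,"spin":0}]'  0; python3 -c "
from h import *
go(506,-286,101.5,-91.5);print(sensors.get_obs()['moment'])"
```

```text
time: 7.6
tool_pos: [506.7, -286.4, 99.9]
tcp_rot: [0.024, 1.571, 3.139]
contact_force: [-0.2, -0.5, -3.2]
grip_width: 9.4
time: 7.85
tool_pos: [506.7, -286.5, 99.0]
tcp_rot: [2.331, 1.571, -0.836]
contact_force: [-0.2, 0.1, -2.4]
grip_width: 10.3
dx,dy,dz cm [-0.25 -0.04  0.07] spin -0.0 | yaw now -91.5 pos [ 506.7 -286.5   99. ] t 7.85 F [-0.2  0.1 -2.4] w 10.3
[-0.0201303   0.01962616 -0.04615517]
```

```bash
python3 -m crank '[{"dx":0.05,"dy":0,"dz":0,"spin":0},{"dx":0.1,"dy":0,"dz":0,"spin":0},{"dx":0.1,"dy":0,"dz":0,"spin":0}]' 0; python3 -c "
from h import *
go(506,-286,101.5,-91.5);print(sensors.get_obs()['moment'])
S=cam('scene');crop(S['im'],110,190,110,100,6,'d2.png')"
```

```text
time: 8.1
tool_pos: [506.8, -286.5, 98.8]
tcp_rot: [2.445, 1.57, -0.723]
contact_force: [-0.7, 1.0, 3.6]
grip_width: 10.0
dx,dy,dz cm [-0.27 -0.05  0.08] spin -0.0 | yaw now -91.5 pos [ 506.8 -286.5   98.8] t 8.1 F [-0.7  1.   3.6] w 10.0
[0.33069634 0.43340391 0.03652602]
```

View pics/d2.png

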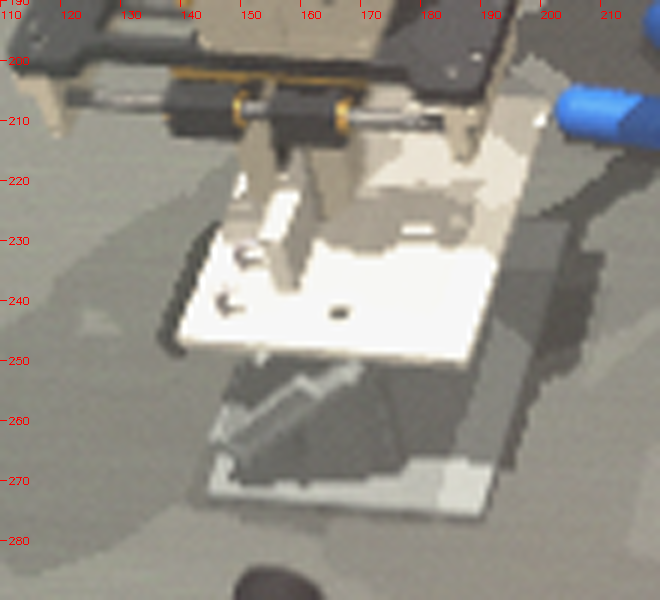

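```bash
python3 -m crank '[{"dx":0,"dy":0,"dz":0,"spin":0},{"dx":0,"dy":0,"dz":0,"spin":0},{"dx":0,"dy":0,"dz":0,"spin":0}]' 15; python3 -m crank '[{"dx":0,"dy":0,"dz":0,"spin":0},{"dx":0,"dy":0,"dz":0,"spin":0}]' 18;python3 -c "
from h import *
go(506,-286,101.5,-91.5);print(sensors.get_obs()['moment'])
S=cam('scene');crop(S['im'],110,190,110,100,6,'e2.png')"
```

```text
time: 8.4
tool_pos: [506.9, -286.7, 98.0]
tcp_rot: [2.371, 1.57, -0.797]
contact_force: [-0.3, -0.4, -1.1]
grip_width: 13.5
time: 8.57
tool_pos: [506.7, -286.5, 97.9]
tcp_rot: [1.51, 1.571, -1.657]
contact_force: [0.4, -0.9, -0.4]
grip_width: 16.6
dx,dy,dz cm [-0.36 -0.05  0.07] spin -0.0 | yaw now -91.5 pos [ 506.7 -286.5   97.9] t 8.57 F [ 0.4 -0.9 -0.4] w 16.6
[-0.12144873 -0.00644207 -0.03070053]
```

View pics/e2.png

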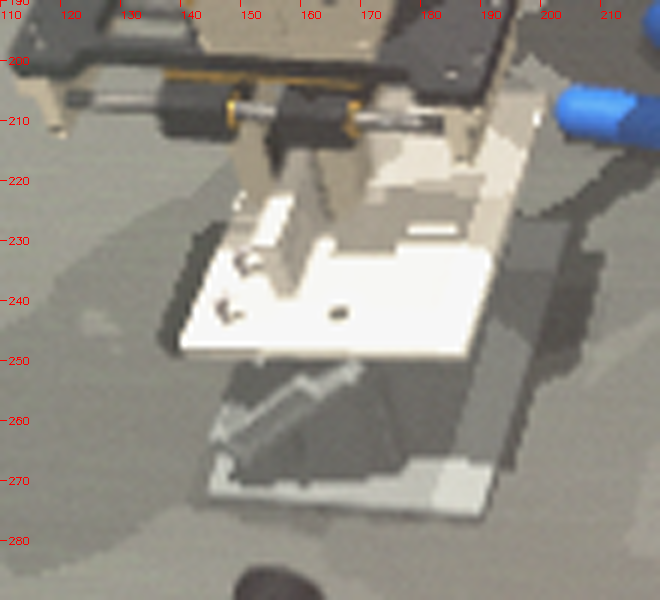

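```bash
python3 -m crank '[{"dx":0,"dy":0,"dz":0,"spin":0},{"dx":0,"dy":0,"dz":0,"spin":0}]' 22; python3 -m crank '[{"dx":0,"dy":0,"dz":0,"spin":0},{"dx":0,"dy":0,"dz":0,"spin":0}]' 26;python3 -m crank '[{"dx":0,"dy":0,"dz":0,"spin":0},{"dx":0,"dy":0,"dz":0,"spin":0}]' 30;python3 -m crank '[{"dx":0,"dy":0,"dz":0,"spin":0},{"dx":0,"dy":0,"dz":0,"spin":0}]' 34;python3 -c "
from h import *
go(506,-286,101.5,-91.5);print(sensors.get_obs()['moment'])
S=cam('scene');crop(S['im'],110,190,110,100,6,'f2.png')"
```

```text
time: 8.78
tool_pos: [506.7, -286.4, 97.9]
tcp_rot: [0.208, 1.571, -2.96]
contact_force: [0.0, -0.2, -0.5]
grip_width: 19.9
time: 8.95
tool_pos: [506.7, -286.4, 98.0]
tcp_rot: [1.866, 1.571, -1.302]
contact_force: [0.1, -1.1, -0.2]
grip_width: 23.9
time: 9.12
tool_pos: [506.7, -286.4, 98.0]
tcp_rot: [1.268, 1.571, -1.9]
contact_force: [0.7, -0.9, -0.7]
grip_width: 27.1
time: 9.28
tool_pos: [506.7, -286.4, 98.0]
tcp_rot: [1.821, 1.571, -1.346]
contact_force: [-0.1, -1.5, -1.0]
grip_width: 30.9
dx,dy,dz cm [-0.35 -0.04  0.07] spin 0.0 | yaw now -91.5 pos [ 506.7 -286.4   98. ] t 9.28 F [-0.1 -1.5 -1. ] w 30.9
[-0.11382444  0.02598426  0.01870184]
```

View pics/f2.png

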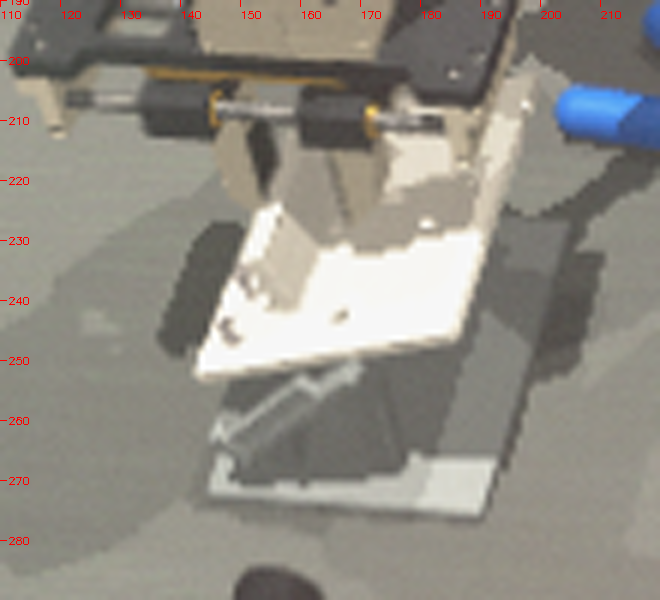

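```bash
python3 -m crank '[{"dx":0,"dy":0,"dz":0,"spin":0},{"dx":0,"dy":0,"dz":0,"spin":0}]' 38; python3 -m crank '[{"dx":0,"dy":0,"dz":0,"spin":0},{"dx":0,"dy":0,"dz":0,"spin":0}]' 42;python3 -m crank '[{"dx":0,"dy":0,"dz":0,"spin":0},{"dx":0,"dy":0,"dz":0,"spin":0},{"dx":0,"dy":0,"dz":0,"spin":0}]' 46;python3 -c "
from h import *
go(506,-286,101.5,-91.5);print(sensors.get_obs()['moment'])
S=cam('scene');crop(S['im'],110,190,110,100,6,'g2.png')"
```

```text
time: 9.5
tool_pos: [506.7, -286.5, 98.0]
tcp_rot: [1.437, 1.571, -1.731]
contact_force: [-0.7, -0.6, -0.7]
grip_width: 34.6
time: 9.67
tool_pos: [506.7, -286.5, 98.0]
tcp_rot: [1.801, 1.571, -1.367]
contact_force: [-0.5, -1.6, -0.7]
grip_width: 38.4
time: 9.92
tool_pos: [506.7, -286.3, 98.1]
tcp_rot: [-1.455, 1.571, 1.66]
contact_force: [0.1, 0.4, 0.8]
grip_width: 42.2
dx,dy,dz cm [-0.34 -0.03  0.07] spin -0.0 | yaw now -91.5 pos [ 506.7 -286.3   98.1] t 9.92 F [0.1 0.4 0.8] w 42.2
[ 0.02059243  0.01597624 -0.07086564]
```

View pics/g2.png

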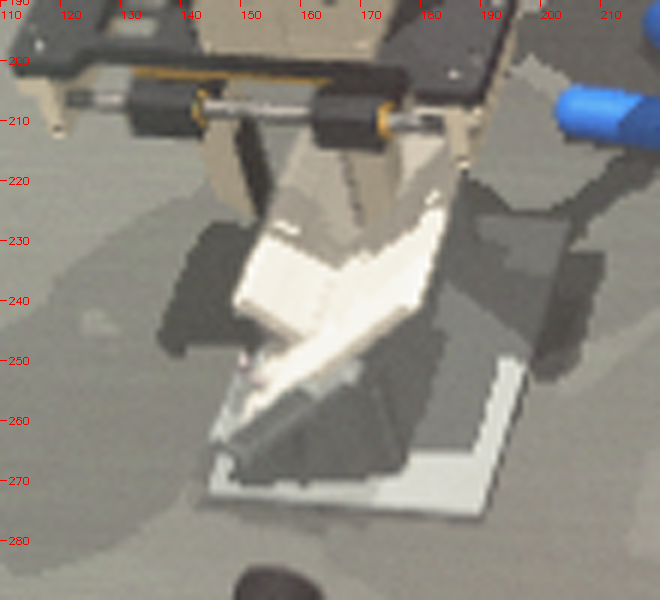

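```bash
python3 -m crank '[{"dx":-0.5,"dy":0,"dz":0,"spin":0},{"dx":-2,"dy":0,"dz":0,"spin":0},{"dx":-4,"dy":0,"dz":0,"spin":0},{"dx":-6,"dy":0,"dz":0,"spin":0},{"dx":-7.5,"dy":0,"dz":0,"spin":0},{"dx":-8,"dy":0,"dz":0,"spin":0},{"dx":-8,"dy":0,"dz":0,"spin":0}]' 46;python3 -c "
from h import *
go(506,-286,101.5,-91.5)
T=cam('top');S=cam('scene');crop(S['im'],110,170,110,120,6,'i2.png');crop(T['im'],420,190,110,120,6,'i1.png')"
```

```text
time: 10.55
tool_pos: [507.3, -286.8, 179.6]
tcp_rot: [2.531, 1.568, -0.636]
contact_force: [-0.7, -0.1, -0.0]
grip_width: 42.5
dx,dy,dz cm [ 7.81 -0.09  0.16] spin 0.0 | yaw now -91.5 pos [ 507.3 -286.8  179.6] t 10.55 F [-0.7 -0.1 -0. ] w 42.5
```

View pics/i2.png

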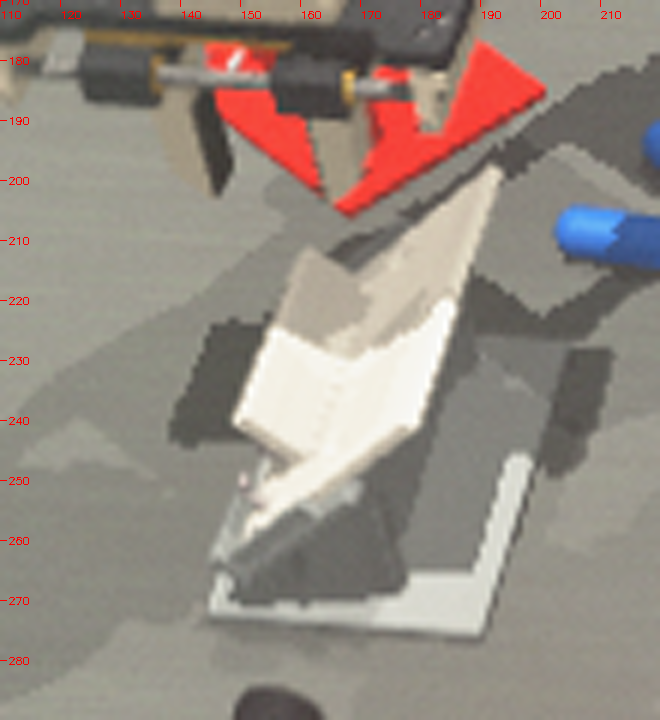

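View pics/i1.png

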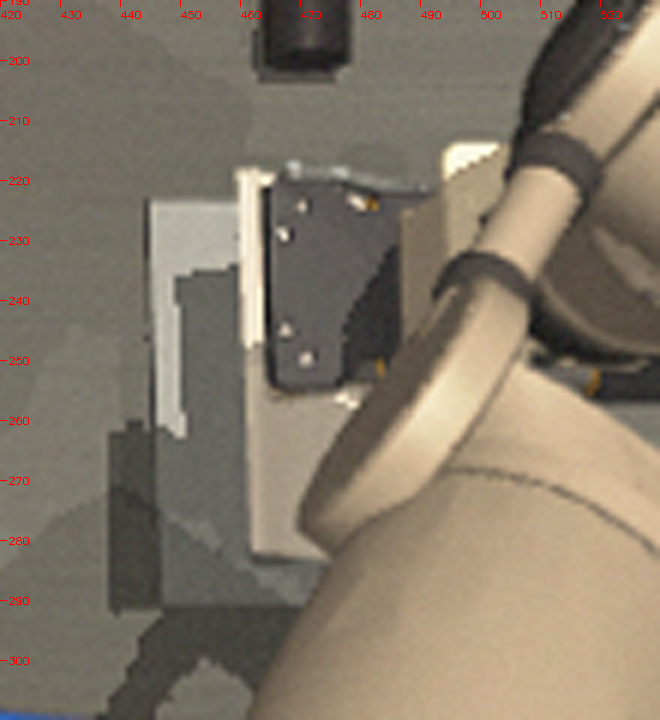

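Run:
```python
from h import *
np.set_printoptions(suppress=True,precision=1)
T=cam("top");S=cam("scene")
R=Ro.from_euler('z',-1.5,degrees=True)*Ro.from_euler('x',45,degrees=True)
o=np.array([507.5,-269.8,0])+Ro.from_euler('z',-1.5,degrees=True).apply([0,7.4,77.4])
P=np.array([[75,60,0],[-75,60,0],[75,60,6],[-75,60,6],[75,-60,6],[50,-27,40],[50,-17,40.]])
W=o+R.apply(P)
print(np.c_[P,W,proj(T,W),proj(S,W)])
```

```text
[[  75.    60.     0.   583.8 -222.   119.8  459.1  218.   179.   241.4]
 [ -75.    60.     0.   433.8 -218.   119.8  461.2  281.5  193.9  198.3]
 [  75.    60.     6.   583.7 -226.2  124.1  461.3  217.6  177.   240. ]
 [ -75.    60.     6.   433.7 -222.3  124.1  463.5  281.3  192.   197. ]
 [  75.   -60.     6.   581.4 -311.    39.2  487.4  224.8  149.6  260.5]
 [  50.   -27.    40.   556.4 -311.1   86.6  493.5  231.2  148.3  240.3]
 [  50.   -17.    40.   556.6 -304.    93.7  491.4  230.7  150.5  238.6]]
```

```bash
python3 -m crank '[{"dx":0,"dy":-0.5,"dz":0,"spin":0},{"dx":0,"dy":-1.5,"dz":0,"spin":0},{"dx":0,"dy":-2.7,"dz":0,"spin":0},{"dx":0,"dy":-3.6,"dz":0,"spin":0},{"dx":0,"dy":-4,"dz":0,"spin":0},{"dx":0,"dy":-4,"dz":0,"spin":0},{"dx":0,"dy":-4,"dz":0,"spin":0}]' 72;python3 -c "
from h import *
go(508,-246,97,-91.5)
S=cam('scene');crop(S['im'],110,150,110,120,6,'j2.png')"
```

```text
time: 11.33
tool_pos: [507.9, -246.1, 178.2]
tcp_rot: [2.177, 1.57, -0.989]
contact_force: [-0.1, 0.5, -0.3]
grip_width: 66.2
dx,dy,dz cm [ 8.12 -0.01 -0.  ] spin 0.001 | yaw now -91.45 pos [ 507.9 -246.1  178.2] t 11.33 F [-0.1  0.5 -0.3] w 66.2
```

View pics/j2.png

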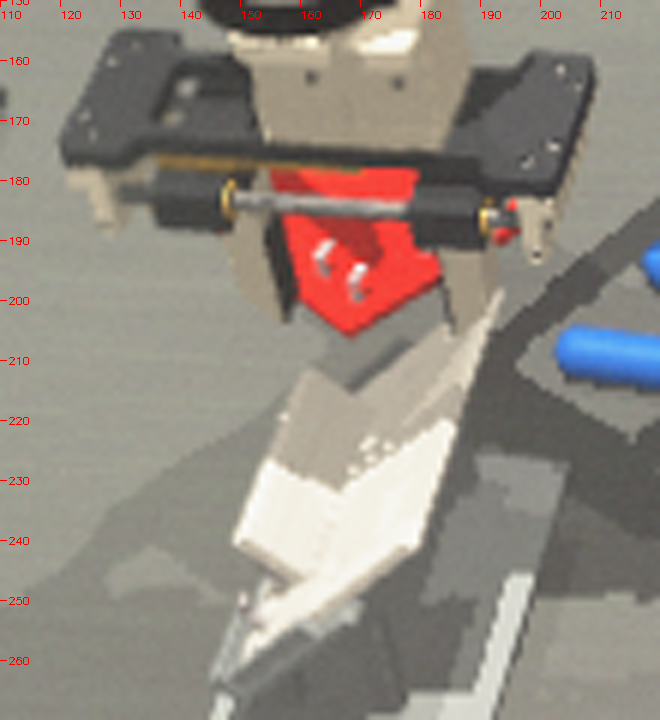

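```bash
python3 -m crank '[{"dx":0.6,"dy":-0.1,"dz":0,"spin":0},{"dx":2,"dy":-0.1,"dz":0,"spin":0},{"dx":3.5,"dy":-0.1,"dz":0,"spin":0},{"dx":4.7,"dy":-0.1,"dz":0,"spin":0},{"dx":5.5,"dy":-0.1,"dz":0,"spin":0},{"dx":6.2,"dy":-0.1,"dz":0,"spin":0},{"dx":6.8,"dy":-0.1,"dz":0,"spin":0},{"dx":7.4,"dy":-0.1,"dz":0,"spin":0},{"dx":7.8,"dy":-0.1,"dz":0,"spin":0},{"dx":8.1,"dy":-0.1,"dz":0,"spin":0},{"dx":8.1,"dy":-0.1,"dz":0,"spin":0}]' 74;python3 -c "
from h import *
go(508,-246,97,-91.5)
T=cam('top');S=cam('scene');crop(S['im'],110,170,110,110,6,'k2.png');crop(T['im'],420,190,100,110,6,'k1.png')"
```

```text
time: 12.3
tool_pos: [507.6, -245.4, 96.6]
tcp_rot: [-0.395, 1.57, 2.721]
contact_force: [0.0, 0.1, -0.1]
grip_width: 68.2
dx,dy,dz cm [-0.04  0.06 -0.04] spin -0.0 | yaw now -91.5 pos [ 507.6 -245.4   96.6] t 12.3 F [ 0.   0.1 -0.1] w 68.2
```

View pics/k2.png

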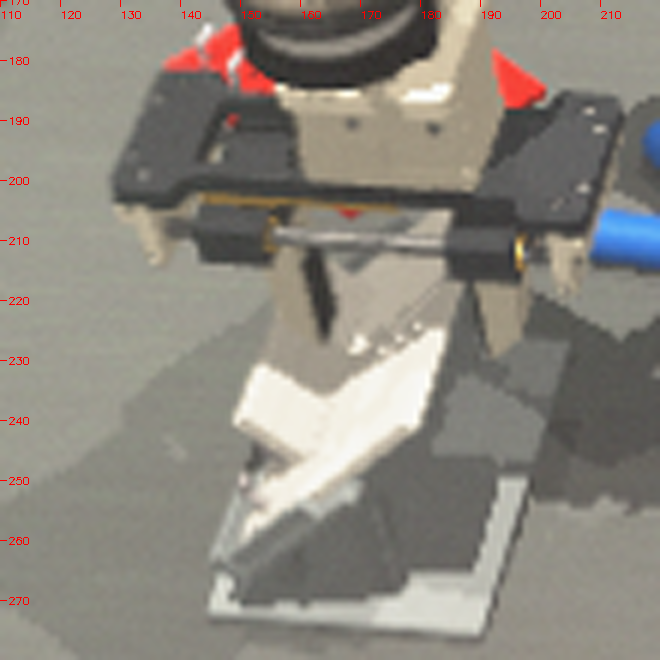

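View pics/k1.png

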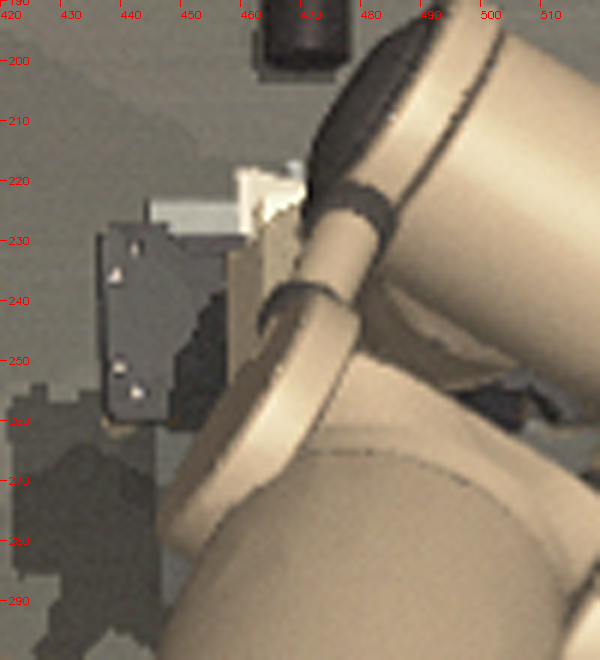

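```bash
python3 -m crank '[{"dx":-0.1,"dy":0.3,"dz":0,"spin":0},{"dx":-0.3,"dy":0.7,"dz":0,"spin":0},{"dx":-0.5,"dy":1.2,"dz":0,"spin":0},{"dx":-0.8,"dy":1.7,"dz":0,"spin":0},{"dx":-1.1,"dy":2.2,"dz":0,"spin":0},{"dx":-1.4,"dy":2.7,"dz":0,"spin":0},{"dx":-1.6,"dy":3.2,"dz":0,"spin":0},{"dx":-1.8,"dy":3.7,"dz":0,"spin":0},{"dx":-2,"dy":4.2,"dz":0,"spin":0},{"dx":-2.2,"dy":4.7,"dz":0,"spin":0},{"dx":-2.3,"dy":5.1,"dz":0,"spin":0},{"dx":-2.4,"dy":5.5,"dz":0,"spin":0},{"dx":-2.5,"dy":5.8,"dz":0,"spin":0},{"dx":-2.5,"dy":5.9,"dz":0,"spin":0},{"dx":-2.5,"dy":5.9,"dz":0,"spin":0}]' 74;python3 -c "
from h import *
go(508,-304.5,122,-91.5)
S=cam('scene');crop(S['im'],90,170,110,110,6,'l2.png')"
```

```text
time: 13.65
tool_pos: [506.2, -304.7, 121.9]
tcp_rot: [0.994, 1.571, -2.174]
contact_force: [0.0, 0.5, -0.0]
grip_width: 68.3
dx,dy,dz cm [-0.01 -0.02 -0.18] spin -0.0 | yaw now -91.52 pos [ 506.2 -304.7  121.9] t 13.65 F [ 0.   0.5 -0. ] w 68.3
```

View pics/l2.png

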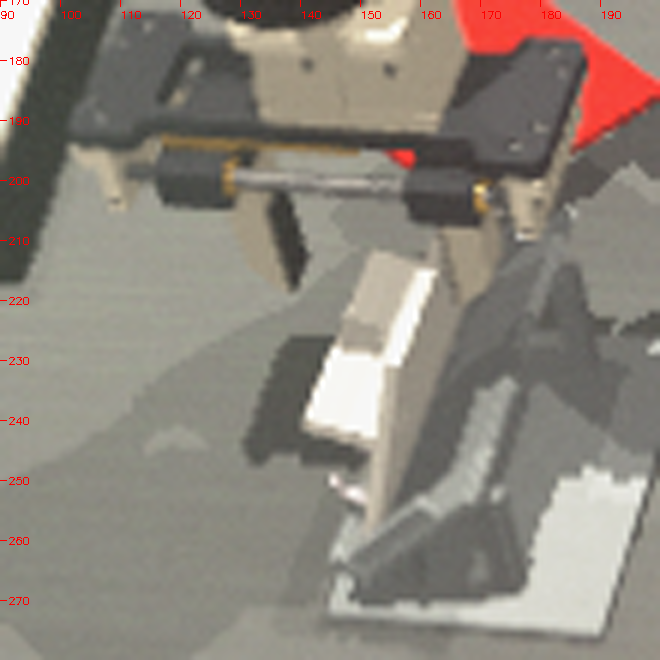

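```bash
python3 -m crank '[{"dx":0,"dy":0,"dz":0,"spin":0},{"dx":0,"dy":0,"dz":0,"spin":0},{"dx":0,"dy":0,"dz":0,"spin":0},{"dx":0,"dy":0,"dz":0,"spin":0},{"dx":0,"dy":0,"dz":0,"spin":0},{"dx":0,"dy":0,"dz":0,"spin":0}]' 25; python3 -m crank '[{"dx":0,"dy":0,"dz":0,"spin":0},{"dx":0,"dy":0,"dz":0,"spin":0},{"dx":0,"dy":0,"dz":0,"spin":0},{"dx":0,"dy":0,"dz":0,"spin":0},{"dx":0,"dy":0,"dz":0,"spin":0},{"dx":0,"dy":0,"dz":0,"spin":0},{"dx":0,"dy":0,"dz":0,"spin":0}]' 0;python3 -c "
from h import *
go(508,-304.5,122,-91.5)
S=cam('scene');crop(S['im'],90,170,110,110,6,'m2.png')"
```

```text
time: 14.2
tool_pos: [506.2, -304.4, 122.0]
tcp_rot: [1.37, 1.571, -1.798]
contact_force: [0.4, 0.4, -0.7]
grip_width: 32.7
time: 14.78
tool_pos: [506.3, -305.4, 122.2]
tcp_rot: [1.842, 1.569, -1.326]
contact_force: [-0.9, -5.1, -1.1]
grip_width: 6.3
dx,dy,dz cm [ 0.02 -0.09 -0.17] spin -0.0 | yaw now -91.5 pos [ 506.3 -305.4  122.2] t 14.78 F [-0.9 -5.1 -1.1] w 6.3
```

View pics/m2.png

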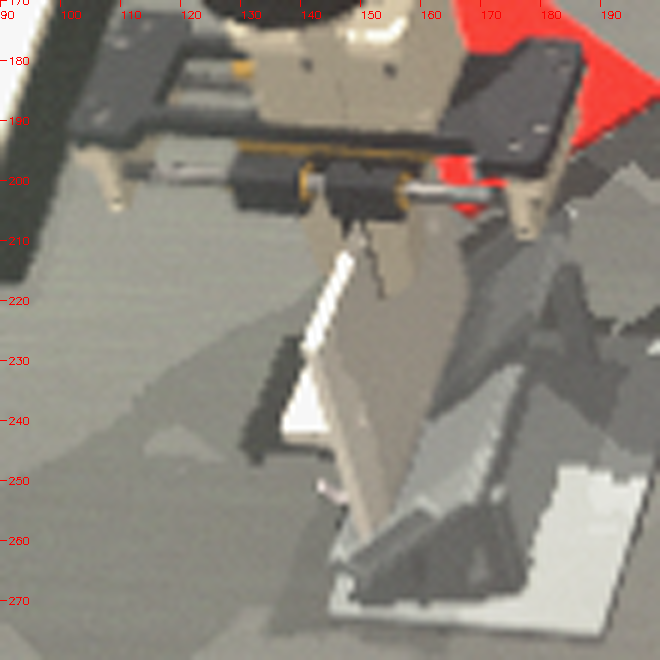

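```bash
python3 -m crank '[{"dx":-0.3,"dy":0,"dz":0,"spin":0},{"dx":-1,"dy":0,"dz":0,"spin":0},{"dx":-2,"dy":0,"dz":0,"spin":0},{"dx":-3.5,"dy":0,"dz":0,"spin":0},{"dx":-5.5,"dy":0,"dz":0,"spin":0},{"dx":-7.2,"dy":0,"dz":0,"spin":0},{"dx":-8.3,"dy":0,"dz":0,"spin":0},{"dx":-9,"dy":0,"dz":0,"spin":0},{"dx":-9,"dy":0,"dz":0,"spin":0},{"dx":-9,"dy":0,"dz":0,"spin":0}]' 0;python3 -c "
from h import *
go(508,-304.5,212,-91.5)
S=cam('scene');crop(S['im'],80,130,120,140,5,'n2.png')"
```

```text
time: 15.67
tool_pos: [506.2, -304.0, 212.1]
tcp_rot: [-1.746, 1.57, 1.37]
contact_force: [-0.0, 0.2, -4.3]
grip_width: 5.8
dx,dy,dz cm [ 0.01  0.04 -0.18] spin 0.0 | yaw now -91.49 pos [ 506.2 -304.   212.1] t 15.67 F [-0.   0.2 -4.3] w 5.8
```

View pics/n2.png

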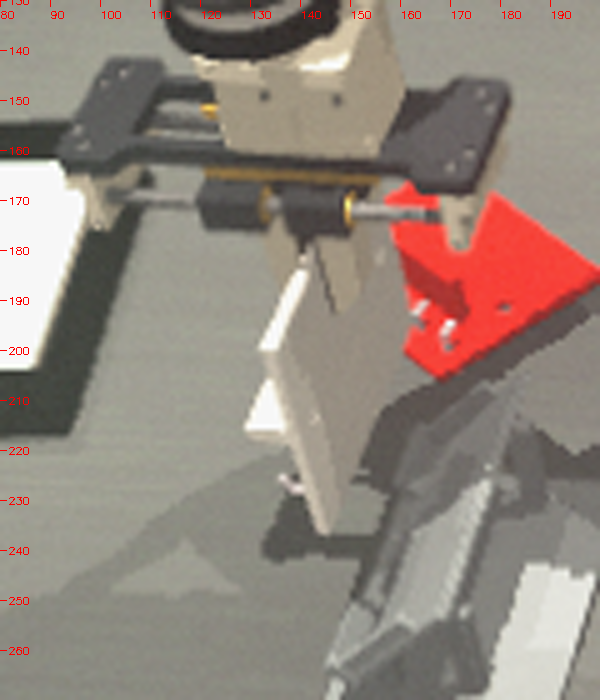

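```bash
python3 -c "
from h import *
go(524.5,235,200,-91.2)"
```

```text
dx,dy,dz cm [  1.19 -53.92  -0.46] spin -0.005 | yaw now -91.49 pos [ 505.9 -303.9  211.4] t 15.72 F [-0.  -0.5 -3.1] w 5.8
```

```bash
python3 -m crank '[{"dx":0,"dy":-0.8,"dz":0,"spin":0},{"dx":0,"dy":-2.5,"dz":0,"spin":0},{"dx":0,"dy":-5,"dz":0,"spin":0},{"dx":0,"dy":-8,"dz":0,"spin":0},{"dx":0,"dy":-11.5,"dz":0,"spin":0},{"dx":0,"dy":-15,"dz":0,"spin":0},{"dx":0,"dy":-18.5,"dz":0,"spin":0},{"dx":0,"dy":-22,"dz":-0.1,"spin":0},{"dx":0,"dy":-25.5,"dz":-0.1,"spin":0},{"dx":0,"dy":-29,"dz":-0.2,"spin":0},{"dx":0,"dy":-32.5,"dz":-0.2,"spin":0},{"dx":0,"dy":-36,"dz":-0.3,"spin":0},{"dx":0,"dy":-39.5,"dz":-0.4,"spin":0},{"dx":0.2,"dy":-43,"dz":-0.46,"spin":-0.005},{"dx":0.4,"dy":-46,"dz":-0.46,"spin":-0.005},{"dx":0.7,"dy":-49,"dz":-0.46,"spin":-0.005},{"dx":1,"dy":-51.5,"dz":-0.46,"spin":-0.005},{"dx":1.19,"dy":-53.2,"dz":-0.46,"spin":-0.005},{"dx":1.19,"dy":-53.92,"dz":-0.46,"spin":-0.005},{"dx":1.19,"dy":-53.92,"dz":-0.46,"spin":-0.005}]' 0;python3 -c "
from h import *
go(524.5,235,166,-91.2)
S=cam('scene');T=cam('top');crop(S['im'],340,120,110,120,6,'o2.png');crop(T['im'],200,170,110,120,6,'o1.png')"
```

```text
time: 17.38
tool_pos: [523.6, 236.5, 199.5]
tcp_rot: [0.05, 1.569, -3.11]
contact_force: [0.2, -0.1, -2.4]
grip_width: 5.8
dx,dy,dz cm [ 3.35  0.15 -0.1 ] spin 0.003 | yaw now -91.05 pos [523.6 236.5 199.5] t 17.38 F [ 0.2 -0.1 -2.4] w 5.8
```

View pics/o2.png

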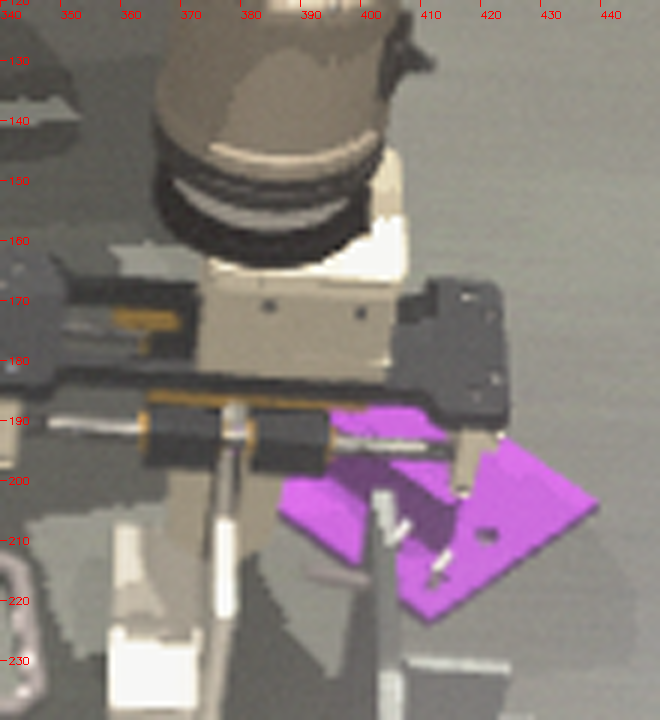

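View pics/o1.png

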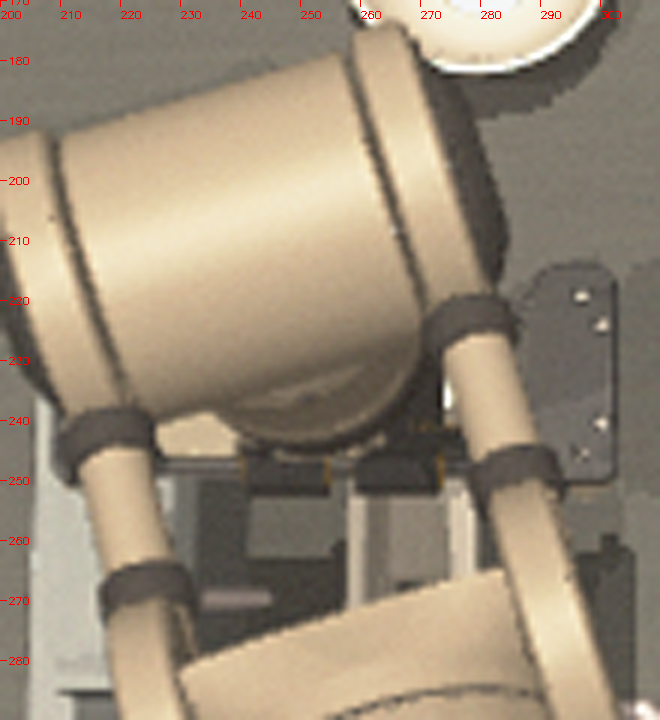

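```bash
python3 -m crank '[{"dx":0.5,"dy":0,"dz":0,"spin":0},{"dx":1.5,"dy":0,"dz":0,"spin":0},{"dx":2.5,"dy":0,"dz":0,"spin":0},{"dx":3.2,"dy":0,"dz":0,"spin":0.002},{"dx":3.4,"dy":0,"dz":0,"spin":0.002},{"dx":3.4,"dy":0,"dz":0,"spin":0.002},{"dx":3.4,"dy":0,"dz":0,"spin":0.002}]' 0;cat > p.py <<'E'
from h import *
import sys
np.set_printoptions(suppress=True,precision=1)
S=cam('scene');T=cam('top');o=sensors.get_obs();t=o["tool_pos"]
Rz=Ro.from_euler('z',-1.2,degrees=True); R=Rz*Ro.from_euler('x',90,degrees=True)
og=t+Rz.apply([1.5,3,-24])
P=np.array([[75,60,0],[75,60,6],[75,-60,0],[75,-60,6],[50,-17,40],[50,-27,40],[-75,60,0],[-75,-60,0],[55,2,0],[-55,2,0.]])
W=og+R.apply(P);print(t,o["contact_force"],o["time"]);print(np.c_[P,W,proj(S,W),proj(T,W)])
crop(S['im'],345,180,75,95,7,sys.argv[1]+'s.png');crop(T['im'],220,190,80,100,7,sys.argv[1]+'t.png')
E
python3 p.py q1
```

```text
time: 18.07
tool_pos: [525.1, 234.4, 166.0]
tcp_rot: [0.606, 1.571, -2.559]
contact_force: [0.3, -0.7, -3.7]
grip_width: 5.5
[525.3 234.5 166.5] [-0.1 -0.1 -3.4] 18.1667
[[ 75.   60.    0.  601.8 235.9 202.5 375.9 233.5 261.1 206.4]
 [ 75.   60.    6.  601.7 229.9 202.5 373.2 233.3 263.8 206.4]
 [ 75.  -60.    0.  601.8 235.9  82.5 371.1 268.3 266.3 217.4]
 [ 75.  -60.    6.  601.7 229.9  82.5 368.5 268.1 268.8 217.4]
 [ 50.  -17.   40.  576.  196.5 125.5 355.8 247.1 281.4 224.2]
 [ 50.  -27.   40.  576.  196.5 115.5 355.5 250.  281.7 225. ]
 [-75.   60.    0.  451.9 239.1 202.5 376.4 188.2 259.8 273.8]
 [-75.  -60.    0.  451.9 239.1  82.5 371.9 223.2 265.2 279.3]
 [ 55.    2.    0.  581.8 236.4 144.5 373.6 244.5 263.6 220.4]
 [-55.    2.    0.  471.9 238.7 144.5 374.1 211.3 262.7 267.8]]
```

View pics/q1s.png

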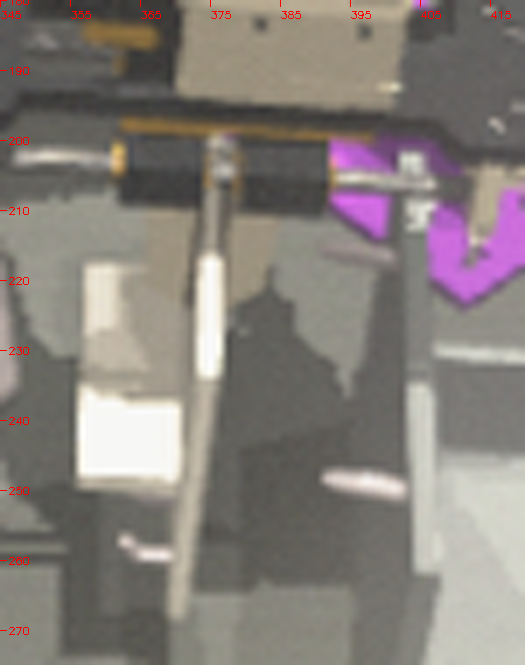

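View pics/q1t.png

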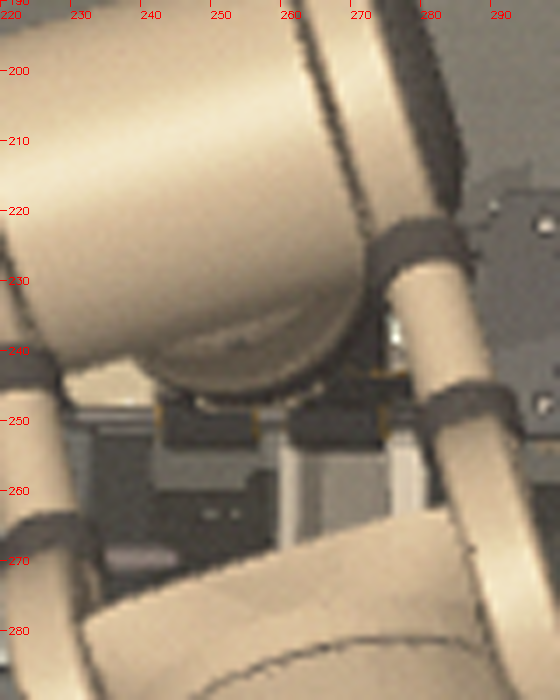

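```bash
python3 -m crank '[{"dx":0.3,"dy":0,"dz":0.1,"spin":0},{"dx":0.7,"dy":0,"dz":0.2,"spin":0},{"dx":1.0,"dy":-0.3,"dz":0.27,"spin":0},{"dx":1.0,"dy":-1,"dz":0.27,"spin":0},{"dx":1.0,"dy":-2,"dz":0.27,"spin":0},{"dx":1.0,"dy":-2.8,"dz":0.27,"spin":0},{"dx":1.0,"dy":-3.3,"dz":0.27,"spin":0},{"dx":1.0,"dy":-3.3,"dz":0.27,"spin":0},{"dx":1.0,"dy":-3.3,"dz":0.27,"spin":0}]' 0;python3 p.py q2
```

```text
time: 18.92
tool_pos: [522.9, 268.1, 156.0]
tcp_rot: [1.706, 1.571, -1.458]
contact_force: [-0.2, 0.4, -2.9]
grip_width: 5.8
[523.  267.4 156.1] [ 0.1  0.1 -2.7] 19.0167
[[ 75.   60.    0.  599.5 268.8 192.1 390.2 236.8 246.9 208.8]
 [ 75.   60.    6.  599.4 262.8 192.1 387.5 236.6 249.6 208.8]
 [ 75.  -60.    0.  599.5 268.8  72.1 384.4 271.1 253.2 219.5]
 [ 75.  -60.    6.  599.4 262.8  72.1 381.9 270.9 255.7 219.5]
 [ 50.  -17.   40.  573.7 229.3 115.1 369.4 250.1 267.8 226.2]
 [ 50.  -27.   40.  573.7 229.3 105.1 369.1 252.9 268.2 227. ]
 [-75.   60.    0.  449.6 271.9 192.1 389.6 191.5 245.3 275.7]
 [-75.  -60.    0.  449.6 271.9  72.1 384.3 226.1 251.9 280.9]
 [ 55.    2.    0.  579.5 269.2 134.1 387.3 247.5 249.9 222.6]
 [-55.    2.    0.  469.6 271.5 134.1 387.  214.4 248.8 269.6]]
```

View pics/q2s.png

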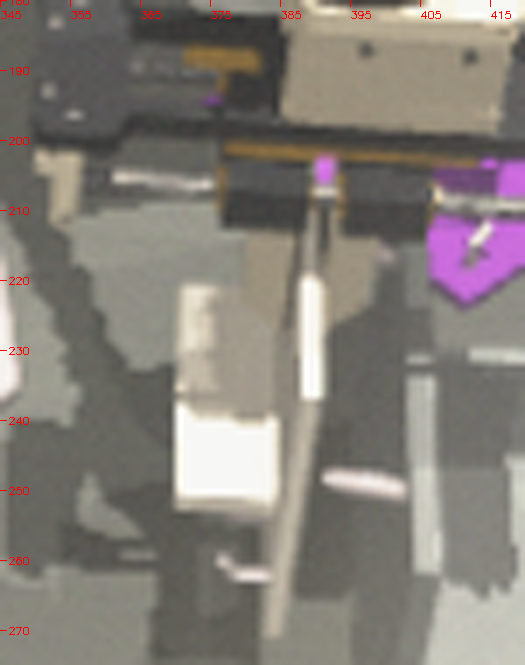

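View pics/q2t.png

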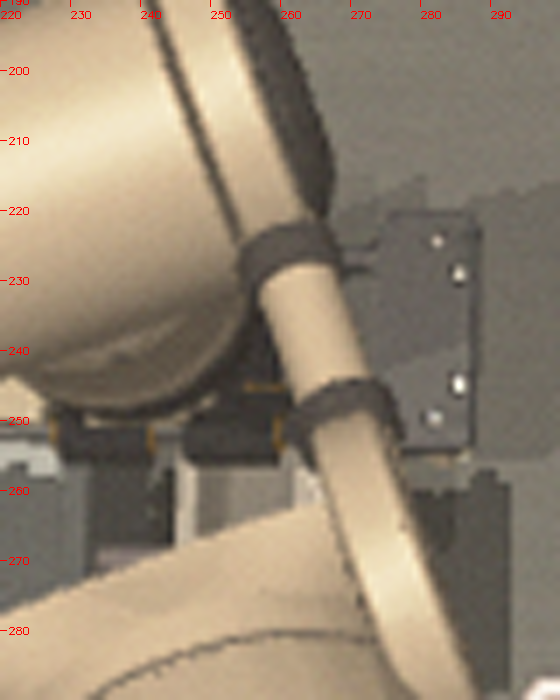

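```bash
python3 -m crank '[{"dx":0,"dy":-0.2,"dz":0,"spin":0},{"dx":0,"dy":-0.4,"dz":0,"spin":0},{"dx":0,"dy":-0.6,"dz":0,"spin":0},{"dx":0,"dy":-0.8,"dz":0,"spin":0},{"dx":0,"dy":-1,"dz":0,"spin":0},{"dx":0,"dy":-1,"dz":0,"spin":0}]' 0; python3 -m crank '[{"dx":0.02,"dy":-0.15,"dz":0,"spin":0},{"dx":0.04,"dy":-0.3,"dz":0,"spin":0},{"dx":0.06,"dy":-0.45,"dz":0,"spin":0},{"dx":0.06,"dy":-0.45,"dz":0,"spin":0}]' 0;python3 p.py q3
```

```text
time: 19.52
tool_pos: [523.3, 277.9, 156.1]
tcp_rot: [-2.463, 1.571, 0.656]
contact_force: [0.3, 0.3, -2.8]
grip_width: 5.9
time: 19.85
tool_pos: [523.7, 282.2, 155.5]
tcp_rot: [3.099, 1.57, -0.065]
contact_force: [2.1, -0.4, -3.5]
grip_width: 5.7
[523.6 282.2 155.5] [ 1.7 -0.4 -4.4] 19.95
[[ 75.   60.    0.  600.2 283.6 191.5 396.8 237.5 240.3 208.6]
 [ 75.   60.    6.  600.1 277.6 191.5 394.1 237.4 243.  208.6]
 [ 75.  -60.    0.  600.2 283.6  71.5 390.6 271.8 247.2 219.4]
 [ 75.  -60.    6.  600.1 277.6  71.5 388.1 271.6 249.6 219.4]
 [ 50.  -17.   40.  574.3 244.1 114.5 375.7 250.9 261.5 226.1]
 [ 50.  -27.   40.  574.3 244.1 104.5 375.3 253.7 262.  226.9]
 [-75.   60.    0.  450.2 286.7 191.5 395.7 192.2 238.6 275.5]
 [-75.  -60.    0.  450.2 286.7  71.5 390.  226.8 245.7 280.8]
 [ 55.    2.    0.  580.2 284.  133.5 393.6 248.3 243.6 222.5]
 [-55.    2.    0.  470.2 286.3 133.5 393.  215.1 242.4 269.5]]
```

View pics/q3s.png

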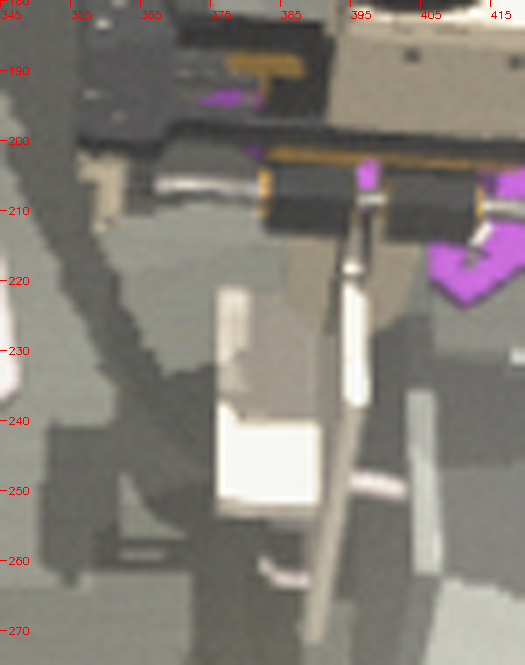

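```bash
python3 -m crank '[{"dx":0,"dy":0,"dz":-0.05,"spin":0},{"dx":0.02,"dy":-0.15,"dz":-0.08,"spin":0},{"dx":0.04,"dy":-0.3,"dz":-0.08,"spin":0},{"dx":0.06,"dy":-0.45,"dz":-0.08,"spin":0},{"dx":0.08,"dy":-0.6,"dz":-0.08,"spin":0},{"dx":0.08,"dy":-0.6,"dz":-0.08,"spin":0}]' 0; python3 -m crank '[{"dx":0.02,"dy":-0.15,"dz":0,"spin":0},{"dx":0.04,"dy":-0.3,"dz":0,"spin":0},{"dx":0.06,"dy":-0.45,"dz":0,"spin":0},{"dx":0.08,"dy":-0.6,"dz":0,"spin":0},{"dx":0.08,"dy":-0.6,"dz":0,"spin":0}]' 0;python3 p.py q4
```

```text
time: 20.45
tool_pos: [524.2, 288.4, 154.6]
tcp_rot: [-0.057, 1.571, 3.061]
contact_force: [0.8, 0.0, -3.0]
grip_width: 5.9
time: 20.87
tool_pos: [524.4, 294.3, 153.8]
tcp_rot: [-1.082, 1.571, 2.037]
contact_force: [0.6, -0.8, -3.2]
grip_width: 6.0
[524.4 294.  153.8] [ 1.   0.6 -3.2] 20.9667
[[ 75.   60.    0.  601.  295.4 189.8 402.1 238.6 235.1 208.6]
 [ 75.   60.    6.  600.8 289.4 189.8 399.4 238.4 237.8 208.6]
 [ 75.  -60.    0.  601.  295.4  69.8 395.5 272.8 242.4 219.3]
 [ 75.  -60.    6.  600.8 289.4  69.8 393.  272.6 244.8 219.3]
 [ 50.  -17.   40.  575.1 256.  112.8 380.6 251.9 256.6 226. ]
 [ 50.  -27.   40.  575.1 256.  102.8 380.2 254.6 257.1 226.8]
 [-75.   60.    0.  451.  298.6 189.8 400.5 193.2 233.3 275.4]
 [-75.  -60.    0.  451.  298.6  69.8 394.6 227.7 240.9 280.6]
 [ 55.    2.    0.  581.  295.9 131.8 398.6 249.3 238.6 222.4]
 [-55.    2.    0.  471.  298.2 131.8 397.7 216.1 237.3 269.4]]
```

Sliding freely onto the pins. Push on home until a contact force shows.

```bash
python3 -m crank '[{"dx":0.02,"dy":-0.15,"dz":0,"spin":0},{"dx":0.04,"dy":-0.3,"dz":0,"spin":0},{"dx":0.06,"dy":-0.45,"dz":0,"spin":0},{"dx":0.08,"dy":-0.6,"dz":0,"spin":0},{"dx":0.08,"dy":-0.6,"dz":0,"spin":0}]' 0; python3 -m crank '[{"dx":0.02,"dy":-0.1,"dz":0,"spin":0},{"dx":0.03,"dy":-0.2,"dz":0,"spin":0},{"dx":0.04,"dy":-0.3,"dz":0,"spin":0},{"dx":0.04,"dy":-0.3,"dz":0,"spin":0}]' 0;python3 p.py q5
```

```text
time: 21.38
tool_pos: [524.5, 300.3, 153.0]
tcp_rot: [-0.543, 1.571, 2.576]
contact_force: [-0.2, -0.2, -2.6]
grip_width: 5.9
time: 21.72
tool_pos: [524.6, 302.9, 152.6]
tcp_rot: [1.484, 1.57, -1.68]
contact_force: [0.0, -0.0, -3.5]
grip_width: 5.9
[524.6 302.9 152.7] [-1.2 -1.1 -2.7] 21.8167
[[ 75.   60.    0.  601.2 304.3 188.7 405.9 239.3 231.3 208.7]
 [ 75.   60.    6.  601.  298.3 188.7 403.3 239.1 233.9 208.7]
 [ 75.  -60.    0.  601.2 304.3  68.7 399.1 273.4 238.8 219.3]
 [ 75.  -60.    6.  601.  298.3  68.7 396.6 273.2 241.3 219.4]
 [ 50.  -17.   40.  575.3 264.8 111.7 384.3 252.5 252.9 226.1]
 [ 50.  -27.   40.  575.3 264.8 101.7 383.9 255.2 253.4 226.9]
 [-75.   60.    0.  451.2 307.4 188.7 404.1 193.8 229.4 275.4]
 [-75.  -60.    0.  451.2 307.4  68.7 398.  228.3 237.3 280.7]
 [ 55.    2.    0.  581.2 304.7 130.7 402.3 249.9 234.8 222.5]
 [-55.    2.    0.  471.2 307.  130.7 401.2 216.7 233.6 269.4]]
```

View pics/q5s.png

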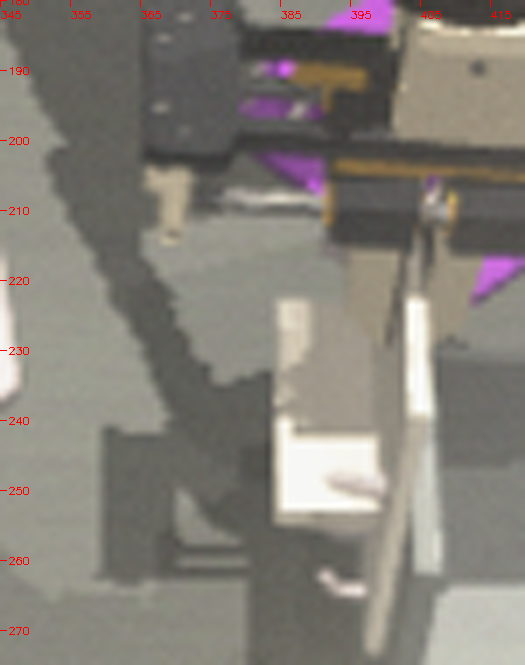

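```bash
python3 -m crank '[{"dx":0.01,"dy":-0.1,"dz":0,"spin":0},{"dx":0.02,"dy":-0.2,"dz":0,"spin":0},{"dx":0.02,"dy":-0.2,"dz":0,"spin":0}]' 0;  python3 -m crank '[{"dx":0.01,"dy":-0.1,"dz":0,"spin":0},{"dx":0.02,"dy":-0.2,"dz":0,"spin":0},{"dx":0.02,"dy":-0.2,"dz":0,"spin":0}]' 0;  python3 -c "
from h import *
print(sensors.get_obs()['contact_force'],sensors.get_obs()['moment'],sensors.get_obs()['tool_pos'])"
```

```text
time: 22.07
tool_pos: [524.7, 303.1, 152.7]
tcp_rot: [1.452, 1.567, -1.713]
contact_force: [-1.6, -8.5, 0.2]
grip_width: 5.6
time: 22.32
tool_pos: [524.7, 303.3, 152.7]
tcp_rot: [1.432, 1.564, -1.733]
contact_force: [-3.1, -16.5, 4.1]
grip_width: 6.0
[ -3.06412197 -16.50979713   4.08069636] [-2.79121332  0.27333269  0.08319789] [524.65762472 303.266675   152.67580398]
```

```bash
python3 -m crank '[{"dx":0.02,"dy":0.1,"dz":0,"spin":0},{"dx":0.06,"dy":0.2,"dz":0,"spin":0},{"dx":0.1,"dy":0.2,"dz":0,"spin":0},{"dx":0.1,"dy":0.2,"dz":0,"spin":0}]' 0;  python3 p.py q6
```

```text
time: 22.65
tool_pos: [524.8, 303.1, 151.7]
tcp_rot: [1.568, 1.568, -1.597]
contact_force: [-0.9, -7.6, 1.3]
grip_width: 6.0
[524.9 303.1 151.7] [-0.8 -8.8  0.8] 22.75
[[ 75.   60.    0.  601.4 304.5 187.7 406.  239.6 231.2 208.7]
 [ 75.   60.    6.  601.3 298.5 187.7 403.3 239.4 233.9 208.7]
 [ 75.  -60.    0.  601.4 304.5  67.7 399.2 273.7 238.8 219.3]
 [ 75.  -60.    6.  601.3 298.5  67.7 396.7 273.5 241.3 219.3]
 [ 50.  -17.   40.  575.6 265.  110.7 384.4 252.8 252.9 226.1]
 [ 50.  -27.   40.  575.6 265.  100.7 383.9 255.6 253.4 226.9]
 [-75.   60.    0.  451.4 307.6 187.7 404.1 194.2 229.3 275.3]
 [-75.  -60.    0.  451.4 307.6  67.7 398.  228.6 237.2 280.6]
 [ 55.    2.    0.  581.4 304.9 129.7 402.4 250.2 234.8 222.4]
 [-55.    2.    0.  471.4 307.2 129.7 401.3 217.  233.6 269.3]]
```

View pics/q6s.png

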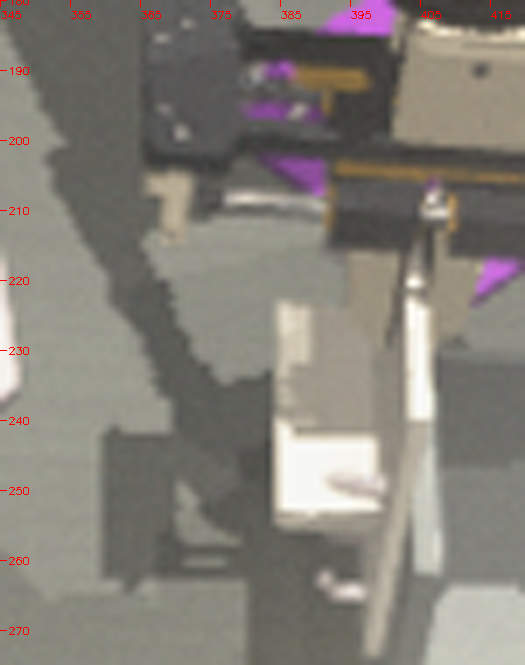

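```bash
python3 -m crank '[{"dx":0.05,"dy":0.05,"dz":0,"spin":0},{"dx":0.1,"dy":0.05,"dz":0,"spin":0},{"dx":0.1,"dy":0.05,"dz":0,"spin":0}]' 0; python3 -m crank '[{"dx":0.05,"dy":0.05,"dz":0,"spin":0},{"dx":0.1,"dy":0.05,"dz":0,"spin":0},{"dx":0.1,"dy":0.05,"dz":0,"spin":0}]' 0; python3 -c "
from h import *
print(sensors.get_obs()['contact_force'],sensors.get_obs()['moment'],sensors.get_obs()['tool_pos'])"
```

```text
time: 23.0
tool_pos: [525.0, 303.1, 151.3]
tcp_rot: [1.921, 1.568, -1.244]
contact_force: [-1.2, -6.5, 5.1]
grip_width: 5.9
time: 23.25
tool_pos: [525.1, 303.0, 151.2]
tcp_rot: [2.54, 1.569, -0.624]
contact_force: [-3.1, -6.6, 7.3]
grip_width: 5.9
[-3.08865663 -6.62735285  7.34625873] [-1.12313559  0.57369556  0.11641368] [525.0924741  303.04459524 151.15640153]
```

```bash
python3 -m crank '[{"dx":0,"dy":0,"dz":0,"spin":0},{"dx":0,"dy":0,"dz":0,"spin":0},{"dx":0,"dy":0,"dz":0,"spin":0},{"dx":0,"dy":0,"dz":0,"spin":0}]' 14;  python3 p.py q7
```

```text
time: 23.58
tool_pos: [524.7, 304.3, 149.3]
tcp_rot: [-2.178, 1.57, 0.94]
contact_force: [0.4, 0.2, -0.2]
grip_width: 12.8
[524.7 304.2 149.2] [0.5 0.3 0.1] 23.6833
[[ 75.   60.    0.  601.2 305.6 185.2 406.3 240.4 230.9 209. ]
 [ 75.   60.    6.  601.1 299.6 185.2 403.6 240.2 233.6 209. ]
 [ 75.  -60.    0.  601.2 305.6  65.2 399.5 274.3 238.5 219.6]
 [ 75.  -60.    6.  601.1 299.6  65.2 397.  274.2 240.9 219.6]
 [ 50.  -17.   40.  575.4 266.1 108.2 384.7 253.5 252.5 226.4]
 [ 50.  -27.   40.  575.4 266.1  98.2 384.3 256.2 253.  227.2]
 [-75.   60.    0.  451.3 308.7 185.2 404.5 194.9 229.  275.5]
 [-75.  -60.    0.  451.3 308.7  65.2 398.3 229.3 236.9 280.8]
 [ 55.    2.    0.  581.2 306.  127.2 402.7 250.9 234.5 222.7]
 [-55.    2.    0.  471.3 308.3 127.2 401.6 217.7 233.2 269.6]]
```

View pics/q7s.png

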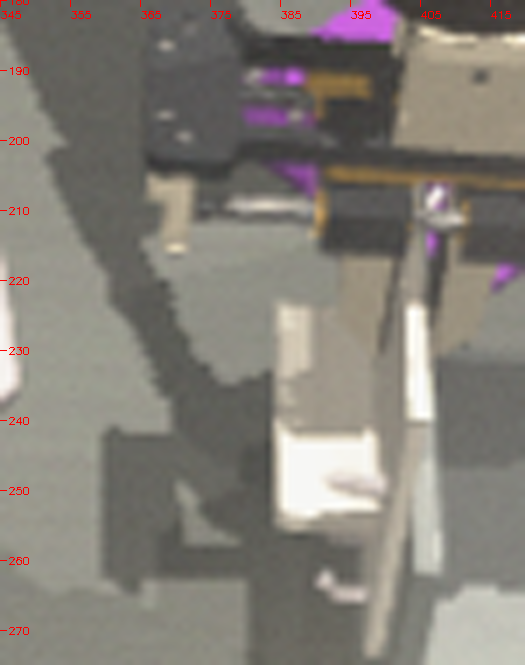

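```bash
python3 -m crank '[{"dx":-0.1,"dy":0,"dz":0,"spin":0},{"dx":-0.1,"dy":0,"dz":0,"spin":0},{"dx":-0.1,"dy":0,"dz":0,"spin":0},{"dx":-0.1,"dy":0,"dz":0,"spin":0},{"dx":-0.5,"dy":0,"dz":0,"spin":0},{"dx":-1.5,"dy":0,"dz":0,"spin":0},{"dx":-3,"dy":0,"dz":0,"spin":0},{"dx":-5,"dy":0,"dz":0,"spin":0},{"dx":-7,"dy":0,"dz":0,"spin":0},{"dx":-9,"dy":0,"dz":0,"spin":0},{"dx":-11,"dy":0,"dz":0,"spin":0},{"dx":-12,"dy":0,"dz":0,"spin":0},{"dx":-12,"dy":0,"dz":0,"spin":0}]' 45;  python3 -m crank '[{"dx":0,"dy":1,"dz":0.5,"spin":0},{"dx":0,"dy":3,"dz":1.5,"spin":0},{"dx":0,"dy":6,"dz":3,"spin":0},{"dx":0,"dy":9,"dz":5,"spin":0},{"dx":0,"dy":12,"dz":7,"spin":0},{"dx":0,"dy":15,"dz":9,"spin":0},{"dx":0,"dy":18,"dz":10,"spin":0},{"dx":0,"dy":21,"dz":11,"spin":0},{"dx":0,"dy":24,"dz":11.5,"spin":0},{"dx":0,"dy":26,"dz":12,"spin":0},{"dx":0,"dy":27,"dz":12,"spin":0},{"dx":0,"dy":27,"dz":12,"spin":0}]';python3 - <<'E'
from h import *
S=cam("scene");T=cam("top");cv2.imwrite("pics/z_s.png",S["im"]);cv2.imwrite("pics/z_t.png",T["im"])
crop(S['im'],370,180,75,95,7,'zs.png');crop(T['im'],200,190,80,100,7,'zt.png')
E
```

```text
time: 24.77
tool_pos: [525.7, 304.5, 272.7]
tcp_rot: [-2.738, 1.565, 0.381]
contact_force: [0.4, 1.0, 0.8]
grip_width: 41.2
time: 25.77
tool_pos: [397.7, 35.3, 268.6]
tcp_rot: [0.398, 1.569, -2.769]
contact_force: [0.5, -0.5, 0.3]
grip_width: 41.4
```

View pics/zs.png

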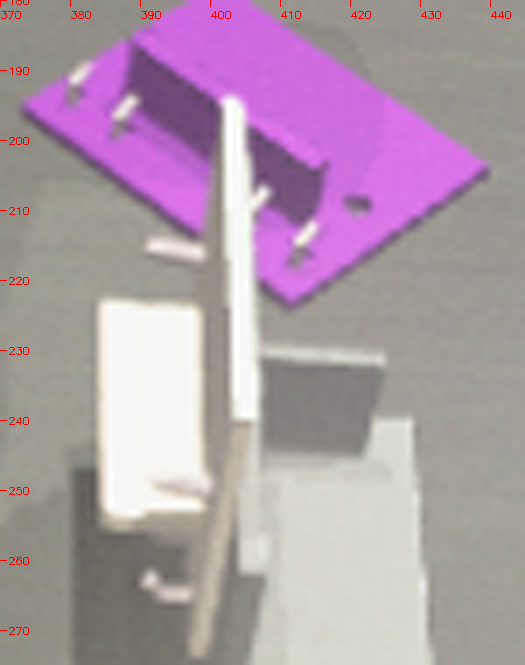

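View pics/zt.png

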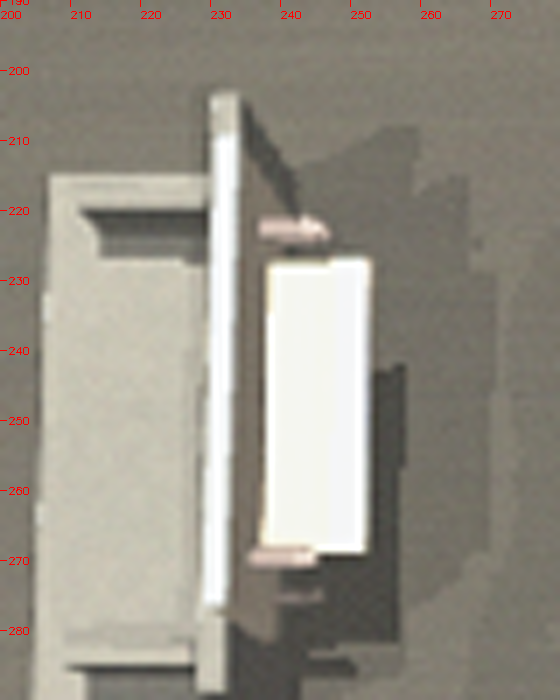

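View pics/z_t.png

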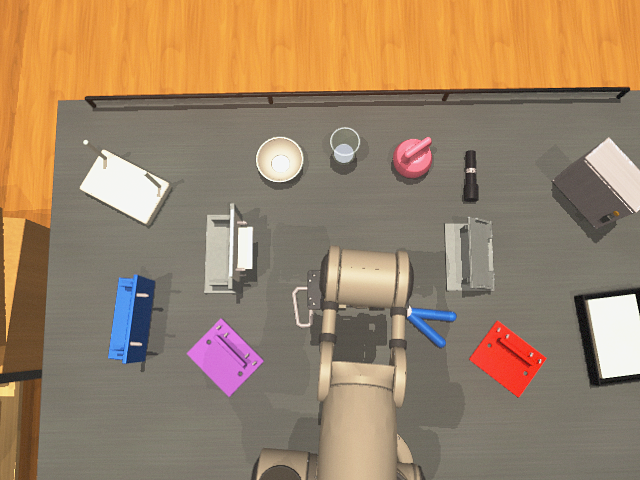

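```bash
python3 -c "
from plant import bot,sensors
o=sensors.get_obs();print(o['contact_force'],o['time']);print(bot.close_job())"
```

```text
[-0.95573705  0.25457095  0.37266416] 25.8667
the job is handed in; nothing more can be done
None
```

The key rack is hanging on both pins, pushed against the board with its front outwards, and it is let go. I handed the job in at about 25.9 s.

- **Stand:** I gripped the rack by its ledge and laid it on the top edge of the stand's board. Opening the jaws slowly let it tip into the pocket and settle. Before the regrasp, its corners were within about 1 pixel (2–2.5 mm) of where a seated rack should be.
- **Hanging:** I swung it upright with one finger behind the top edge, then gripped it flush (6 mm between the jaws). Both holes slid over the pins with almost no side force. I pushed until the rack met the board (about 16 N) and lowered it until the pins carried it, then released it.
- **Last checks:** Both pins show through the plate. The rack's corners match an upright rack, parallel to the board and fully home, within about 1 pixel. The force on the tool was about zero. All six bystanders look unmoved in the last overhead picture, though the arm partly covers the carabiner and the trainer there.
- **Disagreement:** The two cameras differed by 1–4 mm along x in places, mostly on the stand. I compared the rack with its target within the same picture, and shifted the rack about 0.8 mm sideways when the first pin contact pushed it.

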